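# Lock the tube rotator's spindle with its lock pin

### The arm

A 7-joint arm with a two-finger parallel gripper is mounted at the origin on a cart in front of the work surface, level with it; the furniture and walls round the work are solid. World frame = base frame: x ahead of the robot, y to its left, z up, the work surface at z = 0. Lengths are in m, angles in rad, forces in N, time in s.
With the tool pointing down it reaches from about 0.425 to 0.925 m from the base axis. Payload 6.8 kg.
Tool frame: the origin (TCP) lies on the mounting face of the last link; the fingertips stand 173 mm ahead of it and the grasp point (between the pads) lies 155 mm ahead of it; z points along the fingers, x is the direction in which the jaws open and shut, and the axes are right-handed (so a half turn about z gives the same grasp; the last joint's range is limited). The gripper opens to 85 mm and grips with 20 to 120 N. Pads are 22 mm wide; open, the fingers measure 114 mm over their backs; the gripper's body (76 mm by 85 mm) begins 54 mm behind the grasp point. The pads swing forward as they close: fully open they stand 13 mm farther back than shut.
Start: joints at [-1.375, 0.477, 0.022, 1.555, -0.011, 1.109, -0.083], TCP at [0.202, 0.644, 0.405] pointing down, gripper open.
Joint ranges: [-2.96, 2.96], [-0.34, 2.1], [-1.41, 1.46], [0.24, 2.44], [-1.37, 4.51], [0.17, 1.92], [-2.96, 2.96]. Speed limits (rad/s): [2.39, 2.39, 3.14, 3.14, 3.14, 3.14, 3.14].

### API

Orientations are given as a unit quaternion [x, y, z, w].
In Python, from plant import read_state, eyes, robot, nets gives the robot as it stands. The module is installed in compiled form; this text tells all that it offers.
- The arm moves only by the shell command python3 -m creep 'ROWS' [OPENING] [FORCE]. ROWS is JSON, a list of rows, each an object with "linear": the shift along the tool's x, y, z in mm, a list of three; "rot": the turn, a rotation vector about the tool's x, y, z in degrees, a list of three. A call has exactly 10 rows; each row is the pose to reach, as a shift and turn from the pose commanded when the call began, along the tool's axes at that moment; what a row does not reach only later rows make up. A row lasts 1/12 s, in which the tool goes at most 41.7 mm and 7.16 degrees, less where a joint would pass 70% of its speed; a pose out of reach is approached as far as the arm can. A call with a gripper value outside its range is refused whole. OPENING is the gripper command: -1 is shut, 1 is fully open, values between are in proportion, set as the call begins (- or left out, the last holds). The fingers move at their own pace and stop on an object; FORCE is the grip in N (left out, the last holds). Time passes only in rows, so rows that repeat a pose let the fingers close, or fill a call up. It gives the time, the measured TCP pose, the force and the opening at its end, in the units of the state.
- read_state(): the state, without advancing time (a new reading comes with each control period).
- eyes.capture(name): name is "scene" or "top" or "wrist"; returns a dict with "frame" (384x512x3 uint8, red, green, blue), "camera_matrix" (3x3 intrinsics, pixels), "T" (4x4, takes a point from camera to world coordinates). Camera axes: x right, y down, z forward; pixel columns grow to the right and rows downward; lengths in m; the calibration is good to about 2 mm. A picture is of the moment at which its call begins. There is no depth.
- robot.hand_in(): hands the job in, once; it reports no verdict.
Trained networks look in a picture, given as the dict that the camera call returned (one of the last four; its "shot" number tells which), for a name from the list of things; names that differ only in an ending like _2 or _b are one class to them, and where a whole thing is asked for, a point or a joint stands for the part that bears it (a point fixed in the world has none). Each returns a list of dicts, best first, with "p" (0 to 1); they miss things now and then, are a little off and sometimes report something else, mostly with a low value. They report only what shows in the picture. A call takes as long as a camera call.
- nets.outline_of(picture, target): "region" (384x512 bool, what is visible of it) and "extent" ([left, top, right, bottom] in pixels, round what is visible of it).
- nets.place_of(picture, target): "position" ([column, row] in pixels: a listed point, or the origin of a listed thing).
The state is a dict: "time": time; "joint_positions": joint angles; "joint_velocities": joint speeds; "joint_torque": joint torques, N m; "tcp_pos": TCP position; "ee_rot": TCP orientation; "wrist_force": force on the tool from outside, world axes, zero at the start; "torque": the same for the moment, N m; "gripper_width": finger opening in m.
Only numpy, scipy, OpenCV 4.12 (cv2) and the standard library are available. Lean on these libraries where they do the work, as an engineer would, in place of code of your own. Each camera call takes 0.05 s, during which the arm holds its last target.

### The job

Lock the tube rotator for loading: take the lock pin from its stand and put it into the hole on top of the rotator's housing, where it comes to rest on the spindle, and let it go. Then swing the hand lever slowly away from the robot until the hidden cross-hole comes under the pin and the pin drops in, and press the pin down until its collar sits flush on the housing. Feel your way and never force pin or lever, and leave the glassware and jars standing where they are.

Things in the scene. Friction and masses are not known exactly. Their poses are not given: they have to be found in the camera images.
- pin_grip (a point): Centre of the black square grip of the loose steel lock pin (first in the stand). Pin 134 mm long, about 70 g: shank 8 mm in diameter, 92 mm long, its last 5 mm tapering to 4 mm; above it a collar 28 mm wide, 6 mm thick; above that the grip, 18 x 18 mm (x, y), 36 mm high. The point is 116 mm above the tip, 24 mm above the collar's underside, 18 mm below the top. z: up along the pin.
- pin: The whole lock pin; origin at the tip of its shank, z along the pin, upwards. When it rests on the spindle its collar is 59 mm above the housing. Over the cross-hole, let go, it drops 25 to 45 mm by its weight and then blocks the spindle; the rest of the way goes against light friction and then a spring catch in the lower bore (push up to about 15 N), which then holds it.
- pin_stand: Fixed aluminium pin stand: upright block 40 x 40 mm, top 103 mm above the worktop, on a foot 70 x 70 x 10 mm, with a 12 mm hole down its middle in which the pin stands, collar on the block's top. Origin at the centre of the underside.
- bore_mouth (a point): Mouth of the guide hole in the middle of the housing's flat top (66 x 46 mm, 125 mm above the worktop): upright plain hole, 9.2 mm in diameter, 30 mm long, 2 mm chamfer. z up; y level along the spindle towards the hand lever; x across the spindle, away from the robot. The spindle's axis lies 51 mm below this point, its surface 33 mm below, hidden inside.
- rotator: Fixed tube rotator: grey housing 66 x 46 x 125 mm on a base plate 120 x 200 x 12 mm; origin on the worktop straight below bore_mouth, same axes. On the spindle's -y end is an upright white disc, 104 mm in diameter, 98 to 118 mm from the guide hole, top 126 mm above the worktop; on the +y end the hand lever.
- lever_bar (a point): Centre of the black cross bar at the lever's end: 13 mm in diameter, 34 mm long, parallel to the spindle, on a circle of 80 mm radius about the spindle's axis, 95 mm to the +y side of bore_mouth. Friction resists with 2 to 5 N here and keeps the lever where it is left. It can be pushed with shut fingers from the robot's side or pinched at its two ends.
- lever: Hand lever, clamped to the 36 mm spindle. Origin on the axis, z along the lever. It starts 45 to 58 degrees from upright towards the robot; the spindle's cross-hole (9.6 mm wide, right through) stands upright when the lever is somewhere between 6 degrees towards and 46 degrees away from the robot, unseen and different each time. It loads the pin about fivefold: stop once it drops.
- flask_a: Loose glass flask, 91 mm wide, 151 mm high; bystander. Origin at the centre of its underside.
- flask_b: Loose glass flask like the other, 91 mm wide, 151 mm high; bystander. Origin at the centre of its underside.
- vial: Loose small vial with a dark cap, 30 mm wide, 58 mm high; bystander. Origin at the centre of its underside.
- bottle: Loose small bottle with a dark cap, 48 mm wide, 85 mm high; bystander. Origin at the centre of its underside.
- jar: Loose squat jar with a screw lid, 64 mm wide, 75 mm high; bystander. Origin at the centre of its underside.
- beaker: Loose glass beaker, 68 mm wide, 75 mm high; bystander. Origin at the centre of its underside.

How it is judged:
On the way, in this order (a step that is already met when the one before it is completed fails the run):
1. the pin stands in the guide hole, resting on the turned-away spindle, and is let go (horizontal distance between pin_grip and bore_mouth below 0.02 m and z of pin_grip in the frame of bore_mouth between 0.07 and 0.088 m and contact force between the fingers and pin below 0.1 N), for 0.2 s.
2. the spindle has been turned until the pin dropped into its cross-hole (horizontal distance between pin_grip and bore_mouth below 0.01 m and z of pin_grip in the frame of bore_mouth below 0.068 m), for 0.1 s.
At the end, for the whole second after the job is handed in: The pin stands upright (within 0.1 rad) through housing and spindle, its grip within 5 mm of the guide hole's axis, its collar within 3 mm of the housing's top, released and at rest; the spindle is still (z of pin_grip in the frame of bore_mouth below 0.027 m and horizontal distance between pin_grip and bore_mouth below 0.005 m and angle between the z axis of pin and the z axis of bore_mouth, either way round below 0.1 rad and linear speed of pin below 0.02 m/s and angular speed of lever below 0.1 rad/s); the robot touches nothing.
It fails at once if the pin is pressed on the solid spindle with more than 25 N (contact force between pin and lever above 25 N and z of pin_grip in the frame of bore_mouth above 0.07 m).
It fails at once if spindle and pin are forced against each other with more than 60 N (contact force between pin and lever above 60 N).
It fails at once if a bystander is moved more than 3 cm (distance of any of flask_a, flask_b, vial, bottle, jar, beaker from where it was at the start of the episode above 0.03 m).
It also fails if it takes over 72 s, if anything falls off the work surface, if the arm or the gripper's body presses on something with over 40 N, if the wrist force passes 120 N, or if a joint passes its speed limit or range.

## Working session

There is one attempt and no reset: what is moved stays moved. The work goes in short steps, Python scripts to look and compute and a shell command to move; the robot and the scene stay as the last step left them, time stands still between calls to the robot, and variables do not carry over. Pictures are saved under pics/ and viewed, and the job is handed in when it is done.

```bash
mkdir -p pics; ls; cat > h.py <<'E'
import numpy as np, cv2
from scipy.spatial.transform import Rotation as R
from plant import read_state, eyes, robot, nets
def ray(p,uv):
    K=np.array(p['camera_matrix']);T=np.array(p['T'])
    d=T[:3,:3]@np.linalg.solve(K,[uv[0],uv[1],1.]);return T[:3,3],d
def atz(p,uv,z):
    o,d=ray(p,uv);return o+d*(z-o[2])/d[2]
def tri(obs):
    A=np.zeros((3,3));b=np.zeros(3)
    for p,uv in obs:
        o,d=ray(p,uv);d=d/np.linalg.norm(d);M=np.eye(3)-np.outer(d,d);A+=M;b+=M@o
    x=np.linalg.solve(A,b)
    return x
def proj(p,X):
    K=np.array(p['camera_matrix']);T=np.array(p['T']);c=np.linalg.inv(T)@np.append(X,1);u=K@c[:3];return u[:2]/u[2]
def save(p,n): cv2.imwrite('pics/'+n,cv2.cvtColor(p['frame'],cv2.COLOR_RGB2BGR))
E
cat > a.py <<'E'
from h import *
s=read_state();print({k:np.round(v,3) for k,v in s.items()})
P={n:eyes.capture(n) for n in('scene','top','wrist')}
for n in P: save(P[n],n+'0.png')
for t in ['pin_grip','bore_mouth','lever_bar','pin_stand','rotator','lever','pin','flask_a','vial','bottle','jar','beaker']:
    for n in P:
        print(t,n,[(np.round(r['position'],1).tolist(),round(r['p'],2)) for r in nets.place_of(P[n],t)][:3])
    
for n in P: print(n,np.round(P[n]['T'],3).tolist())
E
python3 a.py
```

```text
pics
{'time': np.float64(0.0), 'joint_positions': array([-1.375,  0.478,  0.022,  1.556, -0.012,  1.109, -0.083]), 'joint_velocities': array([-0.001, -0.001, -0.001, -0.001,  0.   , -0.003, -0.001]), 'joint_torque': array([ 0.0000e+00, -5.9644e+01,  1.6080e+00, -2.8120e+01,  1.3000e-02,
        9.0000e-03,  0.0000e+00]), 'tcp_pos': array([0.202, 0.644, 0.404]), 'ee_rot': array([ 0.806,  0.592, -0.001,  0.001]), 'wrist_force': array([-0.438, -0.983, -0.475]), 'torque': array([-0.034, -0.008, -0.012]), 'gripper_width': np.float64(0.085)}
pin_grip scene []
pin_grip top [([177.7, 186.2], 0.54)]
pin_grip wrist []
bore_mouth scene [([271.2, 209.5], 0.74)]
bore_mouth top [([279.7, 180.4], 0.74)]
bore_mouth wrist []
lever_bar scene [([234.2, 197.0], 0.64)]
lever_bar top [([249.7, 208.8], 0.94), ([209.2, 246.2], 0.45)]
lever_bar wrist []
pin_stand scene [([221.9, 198.6], 0.57)]
pin_stand top [([188.2, 190.2], 0.95), ([163.8, 140.2], 0.31)]
pin_stand wrist []
rotator scene [([274.9, 246.2], 0.6)]
rotator top [([282.1, 190.9], 0.61)]
rotator wrist []
lever scene [([252.2, 207.6], 0.83)]
lever t
[... 396 characters left out ...]
[([185.9, 225.5], 0.55)]
vial top [([208.6, 242.6], 0.4)]
vial wrist []
bottle scene [([166.7, 204.5], 0.58)]
bottle top [([161.9, 248.8], 0.79)]
bottle wrist []
jar scene [([237.3, 292.3], 0.72)]
jar top [([311.9, 239.8], 0.82)]
jar wrist []
beaker scene [([262.5, 333.8], 0.95)]
beaker top [([352.8, 243.7], 0.9)]
beaker wrist []
scene [[0.873, -0.258, 0.414, 0.148], [-0.488, -0.484, 0.727, -0.675], [0.013, -0.837, -0.548, 0.665], [0.0, 0.0, 0.0, 1.0]]
top [[0.028, -0.997, 0.078, 0.472], [-1.0, -0.027, 0.013, 0.033], [-0.011, -0.078, -0.997, 1.097], [0.0, 0.0, 0.0, 1.0]]
wrist [[0.299, 0.908, 0.292, 0.127], [0.954, -0.285, -0.093, 0.667], [-0.001, 0.306, -0.952, 0.374], [0.0, 0.0, 0.0, 1.0]]
```

```bash
python3 -c "
import cv2
a=cv2.imread('pics/scene0.png');cv2.imwrite('pics/s0b.png',cv2.resize(a[130:370,120:400],None,fx=2.8,fy=2.4,interpolation=2))
a=cv2.imread('pics/top0.png');cv2.imwrite('pics/t0b.png',cv2.resize(a[100:280,120:400],None,fx=2.8,fy=2.8,interpolation=2))
"
```

```text
(no output)
```

View pics/s0b.png

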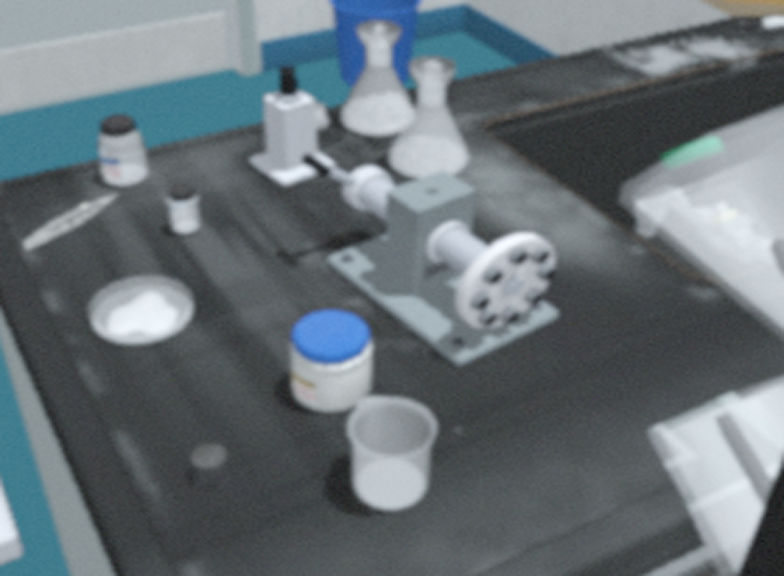

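View pics/t0b.png

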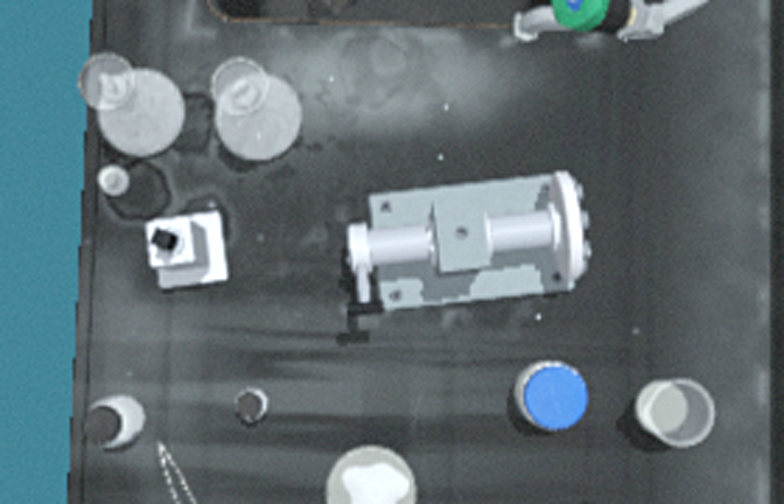

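View pics/scene0.png

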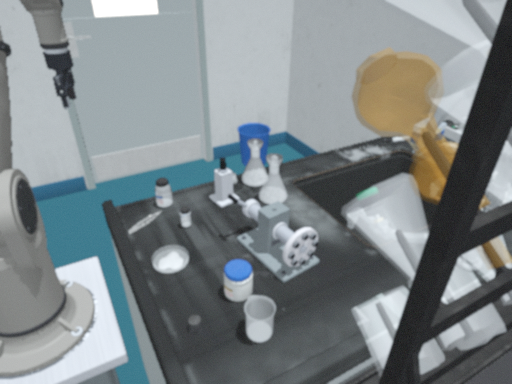

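View pics/top0.png

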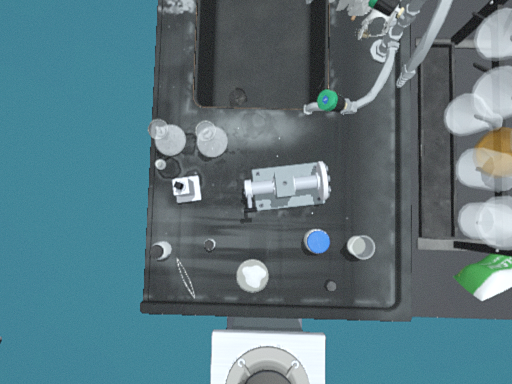

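The scene shows the pin in the stand at about (223,165), the bore mouth at (274,209), and the lever bar at (234,197). In the top view the grip is at (178.6,185.4), the bore mouth at (285,183), and the flasks are behind the stand.

```bash
cat > b.py <<'E'
from h import *
P={n:eyes.capture(n) for n in('scene','top')}
t=P['top'];s=P['scene']
print('K',t['camera_matrix'][0][0],s['camera_matrix'][0][0])
print('bore top net',atz(t,(279.7,180.4),.125),'eye',atz(t,(285,183.2),.125),'scene eye',atz(s,(274.3,209.2),.125),'net',atz(s,(271.2,209.5),.125))
print('grip top (z=.145)',atz(t,(178.6,185.4),.145))
print('grip scene top',atz(s,(120+289/2.8,130+72/2.4),.145))
print('tri bore',tri([(t,(285,183.2)),(s,(274.3,209.2))]))
print('bar',tri([(t,(249.7,208.8)),(s,(234.2,197.0))]))
# housing top corners in top crop
im=t['frame']
cv2.imwrite('pics/t_h.png',cv2.cvtColor(cv2.resize(im[150:220,235:335],None,fx=8,fy=8,interpolation=2),cv2.COLOR_RGB2BGR))
cv2.imwrite('pics/t_p.png',cv2.cvtColor(cv2.resize(im[160:220,150:220],None,fx=9,fy=9,interpolation=2),cv2.COLOR_RGB2BGR))
im=s['frame']
cv2.imwrite('pics/s_h.png',cv2.cvtColor(cv2.resize(im[150:270,200:330],None,fx=5,fy=5,interpolation=2),cv2.COLOR_RGB2BGR))
E
python3 b.py
```

```text
K 379.91490523166937 376.49681946191106
bore top net [ 0.56975655 -0.015799    0.125     ] eye [ 0.56290168 -0.02955946  0.125     ] scene eye [ 0.56504744 -0.03129733  0.125     ] net [ 0.55757702 -0.02876586  0.125     ]
grip top (z=.145) [0.54822451 0.23958021 0.145     ]
grip scene top [0.54770201 0.23048623 0.145     ]
tri bore [ 0.56414217 -0.030238    0.12449415]
bar [0.49629368 0.05821761 0.13052906]
```

View pics/t_h.png

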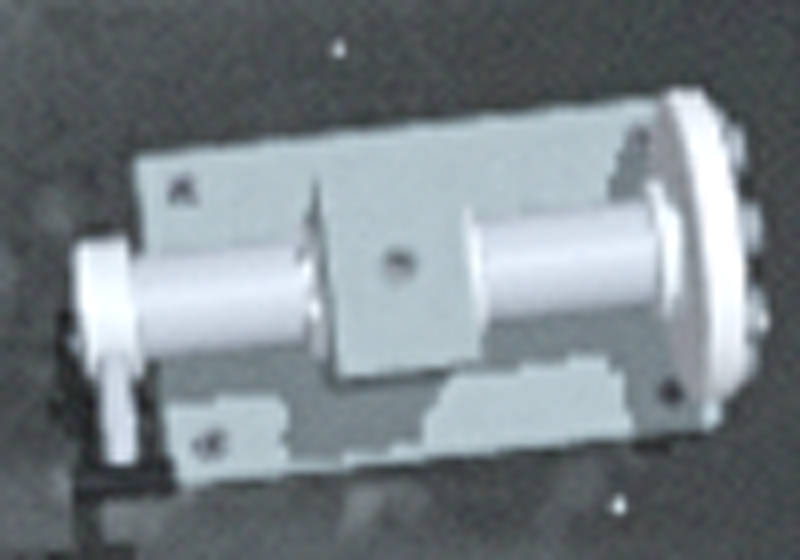

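View pics/t_p.png

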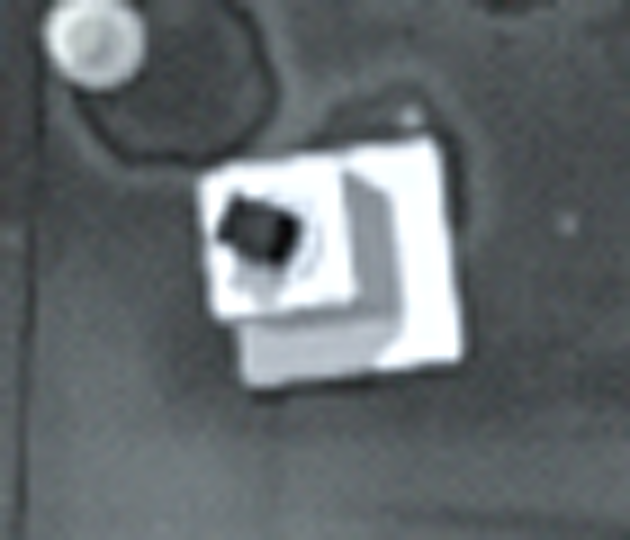

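View pics/s_h.png

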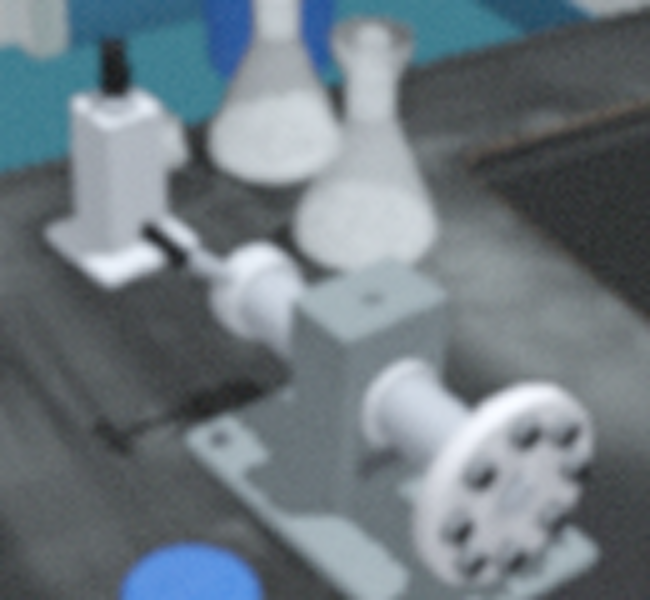

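The 8x top crop puts the housing hole at (285,182.9) with the plate turned about 6.5° in the image. The stand's black grip is at (178.5,185.4), with its own yaw. Next I'll fit the grip box and work out the goals.

```bash
cat > c.py <<'E'
from h import *
from scipy.optimize import minimize
t=eyes.capture('top');s=eyes.capture('scene')
def mask(p,box,thr):
    g=p['frame'].max(2).astype(float);m=np.zeros(g.shape);x0,y0,x1,y1=box;m[y0:y1,x0:x1]=np.clip((thr+25-g[y0:y1,x0:x1])/50,0,1);return m
mt=mask(t,(170,178,186,192),95); ms=mask(s,(215,155,232,169),75)
print(mt.sum(),ms.sum())
def render(p,x,y,a,S=8):
    c=[proj(p,[x+.009*(i*np.cos(a)-j*np.sin(a)),y+.009*(i*np.sin(a)+j*np.cos(a)),z]) for i in(-1,1) for j in(-1,1) for z in(.109,.145)]
    h=cv2.convexHull(((np.array(c)+.5)*S).astype(np.float32)).astype(np.int32)
    im=np.zeros((384*S,512*S),np.uint8);cv2.fillPoly(im,[h],255)
    return cv2.GaussianBlur(cv2.resize(im,(512,384),interpolation=cv2.INTER_AREA).astype(float)/255,(0,0),.6)
for nm,ps in (('top',[(t,mt)]),('both',[(t,mt),(s,ms)])):
    f=lambda v:sum(((render(p,v[0]/1e3,v[1]/1e3,v[2]/10)-m)**2).sum() for p,m in ps)
    best=min((minimize(f,[548,237,a],method='Nelder-Mead',options=dict(initial_simplex=[[548,237,a],[553,237,a],[548,242,a],[548,237,a+2]])) for a in(-5,0,4)),key=lambda r:r.fun)
    print(nm,best.x[:2],np.degrees(best.x[2]/10),best.fun)
C=lambda x,y,z,f,o:atz(t,((x)/f+o[0]-.5+.5/f,(y)/f+o[1]-.5+.5/f),z)
o=(150,160)
c=[C(*q,.103,9,o) for q in((200,180),(340,165),(355,300),(215,320))];print('block ctr',np.mean(c,0),[np.linalg.norm(c[i]-c[i-1]) for i in range(4)])
o=(235,150)
print('bore',C(400,263,.125,8,o))
c=[C(*q,.125,8,o) for q in((338,378),(480,360))];d=c[0]-c[1];print('edge',np.linalg.norm(d),np.degrees(np.arctan2(-d[0],d[1])))
for q in (((180,487),(720,425)),((135,158),(660,98))):
    a,b=[C(*k,.012,8,o) for k in q];d=a-b;print('plate',np.linalg.norm(d),np.degrees(np.arctan2(-d[0],d[1])))
c=[C(*q,.012,8,o) for q in((135,158),(180,487),(720,425))];print('plate mid',(c[0]+c[2])/2)
for z in(.11,.12,.13): print('bar',z,C(124,475,z,8,o))
for n,q in(('flask',(170,142)),('flask',(211,142)),('thing',(160,164)),('vial',(209,243)),('bottle',(161,250)),('jar',(317,241)),('beaker',(355,245))): print(n,atz(t,q,.05))
E
python3 c.py
```

```text
65.04 46.36
top [549.73858416 244.638231  ] -19.06208354172814 36.37488870360988
both [550.41483465 244.9104933 ] -23.456110603272432 55.439111501450036
block ctr [0.5492078  0.24386057 0.103     ] [np.float64(0.04139708978118304), np.float64(0.04126602321989986), np.float64(0.03993589012085845), np.float64(0.04129202970984005)]
bore [ 0.56483705 -0.02839416  0.125     ]
edge 0.04581529266110483 8.804653602928667
plate 0.19371934746412278 8.133127337960305
plate 0.18996548089388224 8.089401907468218
plate mid [ 0.5658474  -0.04513162  0.012     ]
bar 0.11 [0.4947816 0.0585936 0.11     ]
bar 0.12 [0.49455126 0.0583361  0.12      ]
bar 0.13 [0.49432091 0.0580786  0.13      ]
flask [0.676988   0.28963803 0.05      ]
flask [0.67995    0.17476169 0.05      ]
thing [0.61422719 0.31473656 0.05      ]
vial [0.39993328 0.16983328 0.05      ]
bottle [0.37715344 0.30066639 0.05      ]
jar [ 0.41383696 -0.12514556  0.05      ]
beaker [ 0.40598743 -0.22864773  0.05      ]
```

```bash
cat >> h.py <<'E'
def goto(pos,jaw=None):
    """print shift(mm)/rotvec(deg) in tool axes from current pose to pos with tool down, jaw axis at angle jaw deg"""
    s=read_state();q=R.from_quat(s['ee_rot']);Rm=q.as_matrix()
    d=q.inv().apply(np.array(pos)-s['tcp_pos'])*1e3
    if jaw is None: jaw=np.degrees(np.arctan2(Rm[1,0],Rm[0,0]))
    best=None
    for k in(0,180):
        j=np.radians(jaw+k);x=np.array([np.cos(j),np.sin(j),0]);z=np.array([0,0,-1.]);y=np.cross(z,x)
        rv=(q.inv()*R.from_matrix(np.c_[x,y,z])).as_rotvec(degrees=True)
        if best is None or np.linalg.norm(rv)<np.linalg.norm(best): best=rv
    print('t',round(float(s['time']),2),'pos',np.round(s['tcp_pos'],4),'F',np.round(s['wrist_force'],2),'w',round(float(s['gripper_width']),4),'joint',np.round(s['joint_positions'],2))
    print('linear',np.round(d,1),'rot',np.round(best,2),'jaw now',np.degrees(np.arctan2(Rm[1,0],Rm[0,0])))
E
python3 -c "
from h import *
goto([.5495,.2442,.40],70)"
```

```text
t 2.15 pos [0.2019 0.6441 0.4047] F [-0.13  0.06  0.11] w 0.0852 joint [-1.38  0.48  0.02  1.56 -0.01  1.11 -0.08]
linear [-277.6  451.3    4.7] rot [0.   0.   2.59] jaw now 72.5917689006787
```

```bash
python3 -m creep '[{"linear":[-25,40,0],"rot":[0,0,1]},{"linear":[-50,80,0],"rot":[0,0,2]},{"linear":[-75,120,0],"rot":[0,0,2.6]},{"linear":[-100,160,0],"rot":[0,0,2.6]},{"linear":[-120,195,0],"rot":[0,0,2.6]},{"linear":[-140,230,0],"rot":[0,0,2.6]},{"linear":[-160,265,0],"rot":[0,0,2.6]},{"linear":[-180,300,0],"rot":[0,0,2.6]},{"linear":[-200,330,0],"rot":[0,0,2.6]},{"linear":[-215,350,0],"rot":[0,0,2.6]}]' 1 40
python3 -c "
from h import *
goto([.5495,.2442,.40],70)"
```

```text
time: 2.98
tcp_pos: [0.4735, 0.3317, 0.4051]
ee_rot: [0.82, 0.573, 0.0, 0.0]
wrist_force: [0.3, 0.7, -0.6]
gripper_width: 0.0856
t 2.98 pos [0.4735 0.3317 0.4051] F [ 0.27  0.69 -0.55] w 0.0856 joint [-0.85  0.32  0.16  1.8  -0.06  1.03  0.56]
linear [-56.  101.5   5.1] rot [ 0.06 -0.03 -0.11] jaw now 69.89426599681553
```

```bash
python3 -m creep '[{"linear":[-14,25,0],"rot":[0,0,0]},{"linear":[-28,50,2],"rot":[0,0,0]},{"linear":[-40,75,4],"rot":[0,0,0]},{"linear":[-50,92,5],"rot":[0,0,0]},{"linear":[-56,101,5],"rot":[0,0,0]},{"linear":[-56,101,5],"rot":[0,0,0]},{"linear":[-56,101,5],"rot":[0,0,0]},{"linear":[-56,101,5],"rot":[0,0,0]},{"linear":[-56,101,5],"rot":[0,0,0]},{"linear":[-56,101,5],"rot":[0,0,0]}]' 
python3 - <<'E'
from h import *
goto([.5495,.2442,.40],70)
w=eyes.capture('wrist');save(w,'w1.png');t=eyes.capture('top');save(t,'t1.png')
print(np.round(w['T'],4).tolist(),w['camera_matrix'])
print(proj(w,[.5495,.2442,.145]),[(r['position'],r['p']) for r in nets.place_of(w,'pin_grip')])
E
```

```text
time: 3.82
tcp_pos: [0.5465, 0.2485, 0.3997]
ee_rot: [0.818, 0.575, 0.0, -0.0]
wrist_force: [-0.4, -0.5, -0.2]
gripper_width: 0.0857
t 3.82 pos [0.5465 0.2485 0.3997] F [-0.41 -0.48 -0.23] w 0.0857 joint [-0.69  0.36  0.2   1.76 -0.08  1.03  0.77]
linear [-3.1  4.3 -0.3] rot [-0.03 -0.02  0.14] jaw now 70.1363935906513
[[0.3401, 0.8953, 0.2876, 0.4723], [0.9404, -0.324, -0.1032, 0.2749], [0.0008, 0.3055, -0.9522, 0.3696], [0.0, 0.0, 0.0, 1.0]] [[297.79473683   0.         254.66097631]
 [  0.         297.79473683 192.45953132]
 [  0.           0.           1.        ]]
[251.23508474 205.41125949] [([250.5, 201.4], 0.95)]
```

View pics/w1.png

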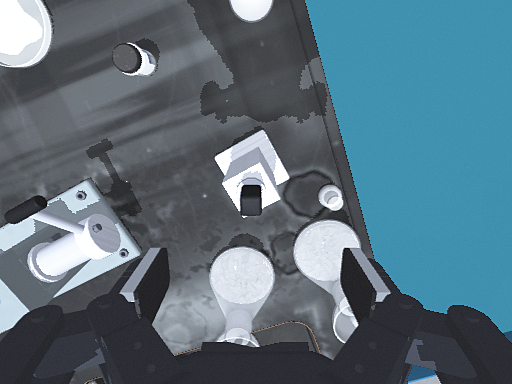

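```bash
python3 -c "
import cv2
a=cv2.imread('pics/w1.png');cv2.imwrite('pics/w1b.png',cv2.resize(a[160:230,210:300],None,fx=8,fy=8,interpolation=2))"
```

```text
(no output)
```

View pics/w1b.png

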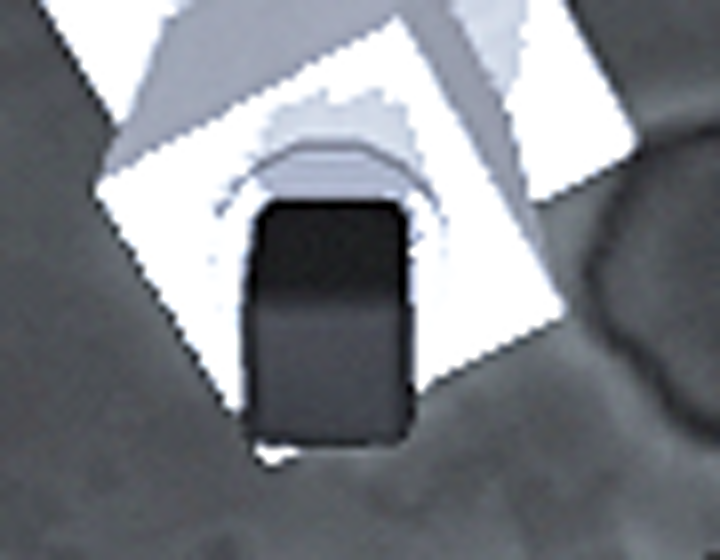

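The wrist view shows the grip's top face at (251,206), against a prediction of (251.2,205.4), and it is aligned with the jaws. Descending.

```bash
python3 -c "
from h import *
goto([.5495,.2442,.288],70)"
```

```text
t 3.97 pos [0.5469 0.2477 0.3997] F [ 0.47  0.95 -0.01] w 0.0854 joint [-0.69  0.36  0.2   1.76 -0.08  1.03  0.77]
linear [ -2.5   3.6 111.7] rot [-0.01 -0.01  0.06] jaw now 70.06066654771996
```

```bash
python3 -m creep '[{"linear":[-2,3,25],"rot":[0,0,0]},{"linear":[-2.5,3.2,50],"rot":[0,0,0]},{"linear":[-2.5,3.2,72],"rot":[0,0,0]},{"linear":[-2.5,3.2,90],"rot":[0,0,0]},{"linear":[-2.5,3.2,103],"rot":[0,0,0]},{"linear":[-2.5,3.2,111],"rot":[0,0,0]},{"linear":[-2.5,3.2,111.5],"rot":[0,0,0]},{"linear":[-2.5,3.2,111.5],"rot":[0,0,0]},{"linear":[-2.5,3.2,111.5],"rot":[0,0,0]},{"linear":[-2.5,3.2,111.5],"rot":[0,0,0]}]' 1 40
python3 -c "
from h import *
goto([.5495,.2442,.288],70)
w=eyes.capture('wrist');save(w,'w2.png')"
```

```text
time: 4.8
tcp_pos: [0.5499, 0.2438, 0.2893]
ee_rot: [0.819, 0.574, 0.001, 0.0]
wrist_force: [-0.2, -0.8, -0.1]
gripper_width: 0.0856
t 4.8 pos [0.5499 0.2438 0.2893] F [-0.23 -0.79 -0.12] w 0.0856 joint [-0.66  0.49  0.18  1.85 -0.12  0.81  0.8 ]
linear [ 0.2 -0.5  1.3] rot [ 0.07 -0.09 -0.01] jaw now 69.99073467370224
```

View pics/w2.png

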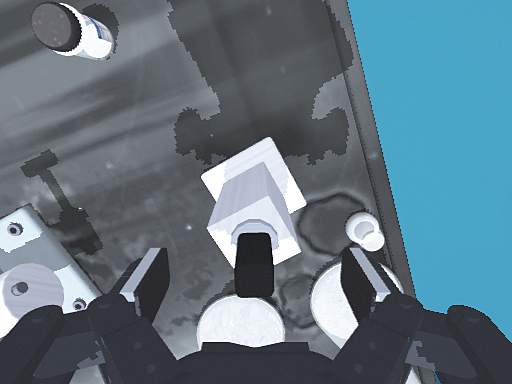

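The grip sits midway between the open fingers, at about (254,285). Closing.

```bash
python3 -m creep '[{"linear":[0,0,0],"rot":[0,0,0]},{"linear":[0,0,0],"rot":[0,0,0]},{"linear":[0,0,0],"rot":[0,0,0]},{"linear":[0,0,0],"rot":[0,0,0]},{"linear":[0,0,0],"rot":[0,0,0]},{"linear":[0,0,0],"rot":[0,0,0]},{"linear":[0,0,0],"rot":[0,0,0]},{"linear":[0,0,0],"rot":[0,0,0]},{"linear":[0,0,0],"rot":[0,0,0]},{"linear":[0,0,0],"rot":[0,0,0]}]' -1 50
python3 -c "
from h import *
goto([.5495,.2442,.41],70)"
```

```text
time: 5.68
tcp_pos: [0.5496, 0.2437, 0.2883]
ee_rot: [0.819, 0.574, 0.0, 0.0]
wrist_force: [-0.4, 0.3, 2.1]
gripper_width: 0.0169
t 5.68 pos [0.5496 0.2437 0.2883] F [-0.43  0.35  2.08] w 0.0169 joint [-0.66  0.49  0.18  1.85 -0.12  0.81  0.8 ]
linear [   0.5   -0.2 -121.7] rot [ 0.01 -0.02 -0.01] jaw now 69.9940311163289
```

```bash
python3 -m creep '[{"linear":[0,0,-8],"rot":[0,0,0]},{"linear":[0,0,-25],"rot":[0,0,0]},{"linear":[0,0,-45],"rot":[0,0,0]},{"linear":[0,0,-68],"rot":[0,0,0]},{"linear":[0,0,-92],"rot":[0,0,0]},{"linear":[0,0,-114],"rot":[0,0,0]},{"linear":[0,0,-133],"rot":[0,0,0]},{"linear":[0,0,-146],"rot":[0,0,0]},{"linear":[0,0,-152],"rot":[0,0,0]},{"linear":[0,0,-152],"rot":[0,0,0]}]'
python3 -c "
from h import *
s=eyes.capture('scene');save(s,'s3.png');a=s['frame'][100:230,160:320];cv2.imwrite('pics/s3b.png',cv2.cvtColor(cv2.resize(a,None,fx=5,fy=4.6,interpolation=2),cv2.COLOR_RGB2BGR))
goto([.5648,-.0284,.44],70)"
```

```text
time: 6.52
tcp_pos: [0.5497, 0.2436, 0.4419]
ee_rot: [0.819, 0.573, 0.001, 0.0]
wrist_force: [-0.2, -0.7, -0.9]
gripper_width: 0.0173
t 6.57 pos [0.5494 0.2435 0.4404] F [ 0.2   0.44 -1.32] w 0.0175 joint [-0.69  0.33  0.21  1.71 -0.08  1.11  0.77]
linear [-250.2  107.5    0.4] rot [ 0.02 -0.03 -0.01] jaw now 69.99069401453777
```

View pics/s3b.png

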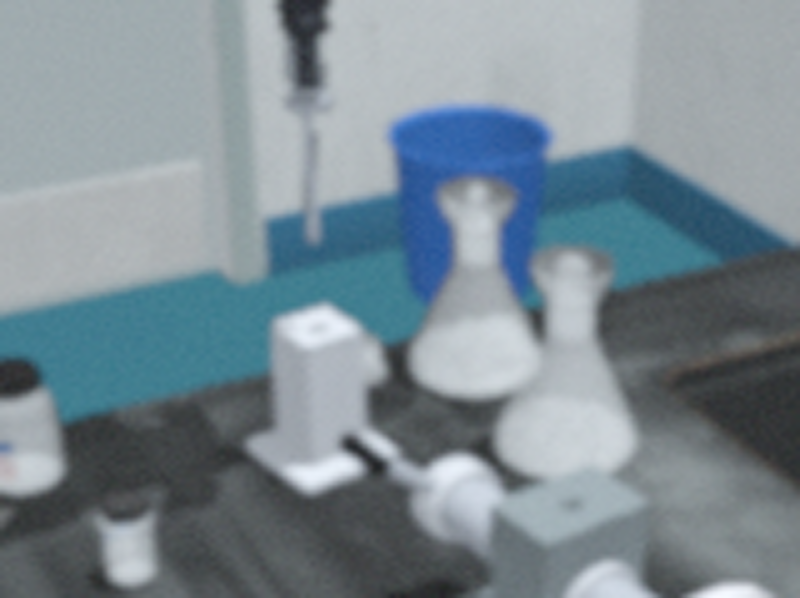

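```bash
python3 -m creep '[{"linear":[-15,6,0],"rot":[0,0,0]},{"linear":[-45,19,0],"rot":[0,0,0]},{"linear":[-80,34,0],"rot":[0,0,0]},{"linear":[-115,49,0],"rot":[0,0,0]},{"linear":[-150,64,0],"rot":[0,0,0]},{"linear":[-185,79,0],"rot":[0,0,0]},{"linear":[-215,92,0],"rot":[0,0,0]},{"linear":[-238,102,0],"rot":[0,0,0]},{"linear":[-250,107.5,0],"rot":[0,0,0]},{"linear":[-250,107.5,0],"rot":[0,0,0]}]'
cat > v.py <<'E'
from h import *
import sys
n=sys.argv[1]
goto([.5648,-.0284,.44],70)
im=[]
for c,(x0,y0,x1,y1) in (('scene',(215,110,335,260)),('top',(225,140,345,230)),):
    p=eyes.capture(c);save(p,n+c+'.png');a=p['frame'][y0:y1,x0:x1];k=590/max(a.shape[0],a.shape[1]) if c=='scene' else 5
    cv2.imwrite('pics/%s%s_c.png'%(n,c),cv2.cvtColor(cv2.resize(a,None,fx=k,fy=k,interpolation=2),cv2.COLOR_RGB2BGR))
p=eyes.capture('wrist');save(p,n+'wrist.png')
print('bore pred in wrist',proj(p,[.5648,-.0284,.125]),[(r['position'],r['p']) for r in nets.place_of(p,'bore_mouth')][:2])
E
python3 v.py a
```

```text
time: 7.4
tcp_pos: [0.564, -0.0334, 0.4391]
ee_rot: [0.821, 0.571, -0.002, 0.0]
wrist_force: [-0.2, -0.9, -0.2]
gripper_width: 0.0172
t 7.4 pos [ 0.564  -0.0334  0.4391] F [-0.24 -0.93 -0.22] w 0.0172 joint [-0.33  0.27  0.34  1.8  -0.1   1.09  1.26]
linear [ 4.9 -1.  -1. ] rot [-0.08  0.17 -0.43] jaw now 69.57360730826298
bore pred in wrist [255.77761104 181.15840531] [([252.3, 179.1], 0.62)]
```

View pics/ascene_c.png

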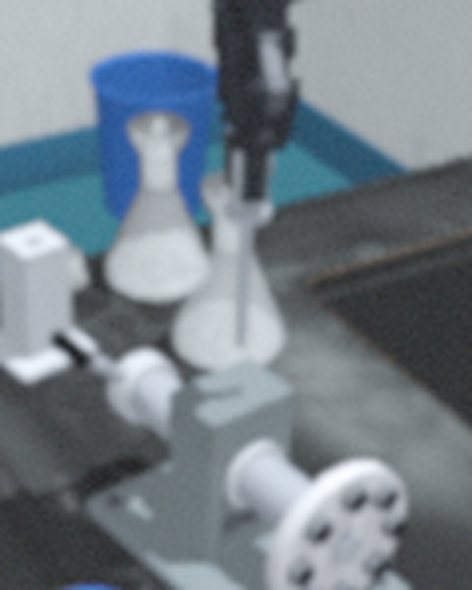

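View pics/awrist.png

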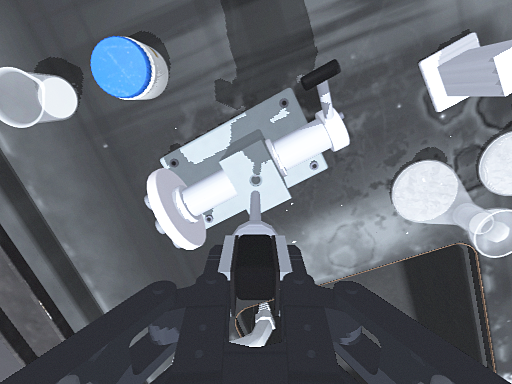

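View pics/atop_c.png

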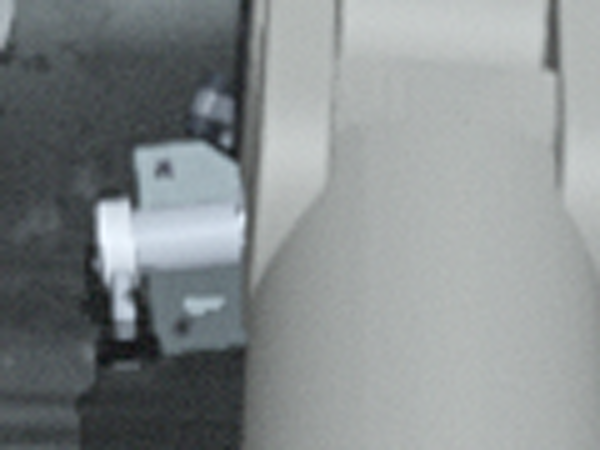

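The wrist view shows the hole at about (256,181), matching the prediction of (255.8,181.2), with the pin tip just below it at (256,198). Zooming in to compare the tip.

```bash
python3 - <<'E'
from h import *
goto([.5648,-.0284,.44],70)
p=eyes.capture('wrist')
a=p['frame'][160:240,210:300];cv2.imwrite('pics/w4.png',cv2.cvtColor(cv2.resize(a,None,fx=8,fy=7,interpolation=2),cv2.COLOR_RGB2BGR))
s=read_state();q=R.from_quat(s['ee_rot'])
for d in(.275,.277,.279): print(d,proj(p,s['tcp_pos']+q.apply([0,0,d])))
print(proj(p,[.5648,-.0284,.125]))
goto([.5648,-.0284,.44],70)
E
```

```text
t 7.6 pos [ 0.5647 -0.0269  0.4394] F [ 0.39  0.55 -0.68] w 0.0176 joint [-0.34  0.27  0.34  1.8  -0.1   1.09  1.26]
linear [-1.4  0.6 -0.6] rot [-0.09  0.    0.09] jaw now 70.08898185583294
0.275 [255.47291888 192.59027298]
0.277 [255.46640784 191.88608338]
0.279 [255.45999187 191.19217643]
[253.66914691 181.28991494]
t 7.65 pos [ 0.5648 -0.0266  0.4396] F [-0.24 -0.03 -1.94] w 0.017 joint [-0.34  0.27  0.34  1.8  -0.1   1.09  1.26]
linear [-1.7  0.6 -0.4] rot [-0.07 -0.    0.12] jaw now 70.12217947963235
```

View pics/w4.png

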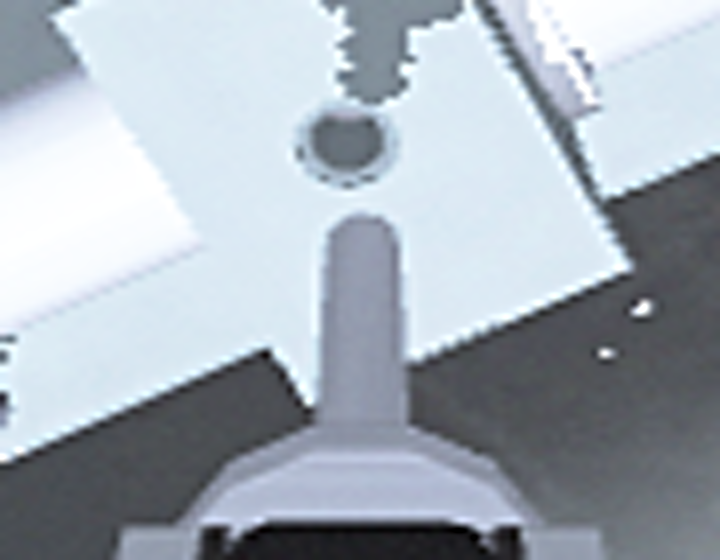

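```bash
python3 - <<'E'
from h import *
p=eyes.capture('wrist');s=read_state();q=R.from_quat(s['ee_rot'])
print(atz(p,(253.0,179.6),.125), 'tip by px',atz(p,(255,191.4),s['tcp_pos'][2]-.277), s['tcp_pos'])
goto([.5650,-.0285,.39],70)
E
```

```text
[ 0.56319153 -0.02820219  0.125     ] tip by px [ 0.56412708 -0.02649447  0.16278566] [ 0.56487673 -0.02661579  0.43978566]
t 7.7 pos [ 0.5649 -0.0266  0.4398] F [ 0.44 -0.19 -0.89] w 0.0171 joint [-0.34  0.27  0.34  1.8  -0.1   1.09  1.26]
linear [-1.7  0.8 49.8] rot [-0.05 -0.01  0.13] jaw now 70.12799031648515
```

```bash
python3 -m creep '[{"linear":[-1.9,-0.2,3],"rot":[0,0,0]},{"linear":[-1.9,-0.2,10],"rot":[0,0,0]},{"linear":[-1.9,-0.2,18],"rot":[0,0,0]},{"linear":[-1.9,-0.2,25],"rot":[0,0,0]},{"linear":[-1.9,-0.2,30],"rot":[0,0,0]},{"linear":[-1.9,-0.2,33],"rot":[0,0,0]},{"linear":[-1.9,-0.2,36],"rot":[0,0,0]},{"linear":[-1.9,-0.2,39],"rot":[0,0,0]},{"linear":[-1.9,-0.2,42],"rot":[0,0,0]},{"linear":[-1.9,-0.2,44],"rot":[0,0,0]}]'
python3 - <<'E'
from h import *
goto([.5640,-.0283,.39],70)
p=eyes.capture('wrist')
a=p['frame'][150:230,210:300];cv2.imwrite('pics/w5.png',cv2.cvtColor(cv2.resize(a,None,fx=8,fy=7,interpolation=2),cv2.COLOR_RGB2BGR))
p=eyes.capture('scene')
a=p['frame'][150:250,230:320];cv2.imwrite('pics/s5.png',cv2.cvtColor(cv2.resize(a,None,fx=6,fy=6,interpolation=2),cv2.COLOR_RGB2BGR))
E
```

```text
time: 8.53
tcp_pos: [0.564, -0.0294, 0.3961]
ee_rot: [0.819, 0.574, 0.0, -0.0]
wrist_force: [-0.3, 1.7, 0.9]
gripper_width: 0.0174
t 8.53 pos [ 0.564  -0.0294  0.3961] F [-0.29  1.7   0.91] w 0.0174 joint [-0.32  0.31  0.33  1.85 -0.12  1.    1.28]
linear [ 1.  -0.4  6.1] rot [-0.04 -0.04  0.01] jaw now 70.00523513638963
```

View pics/w5.png

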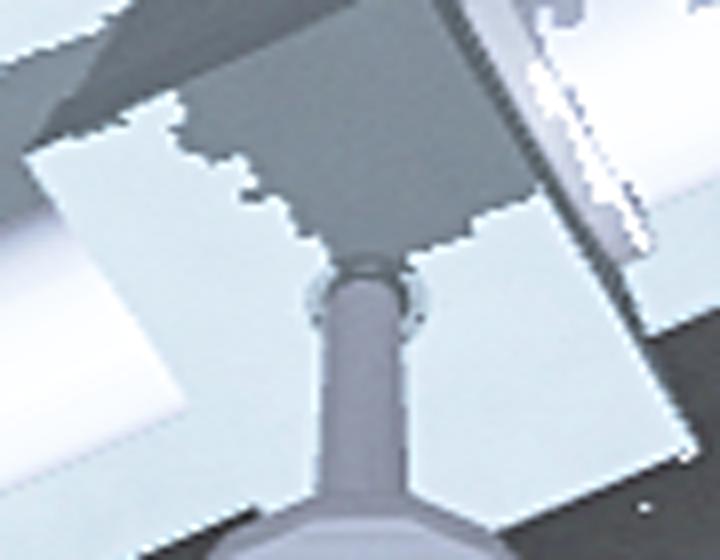

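View pics/s5.png

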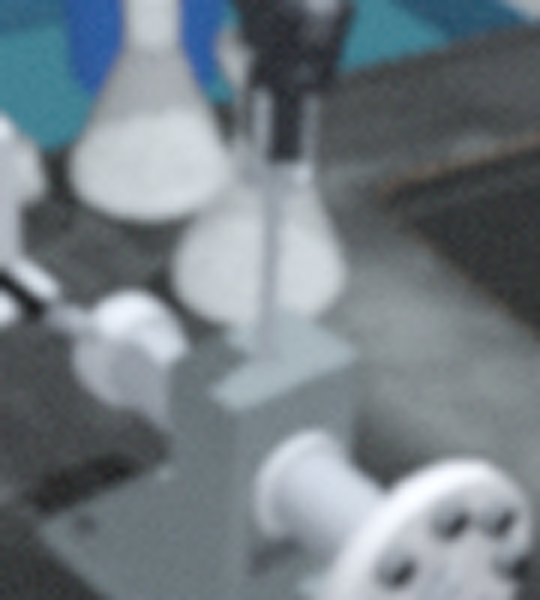

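The tip is in the mouth and centred, at about (256,190) in the wrist view. Going down slowly.

```bash
python3 -m creep '[{"linear":[0.5,0,2],"rot":[0,0,0]},{"linear":[0.5,0,4],"rot":[0,0,0]},{"linear":[0.5,0,6],"rot":[0,0,0]},{"linear":[0.5,0,8],"rot":[0,0,0]},{"linear":[0.5,0,10],"rot":[0,0,0]},{"linear":[0.5,0,12],"rot":[0,0,0]},{"linear":[0.5,0,14],"rot":[0,0,0]},{"linear":[0.5,0,15],"rot":[0,0,0]},{"linear":[0.5,0,16],"rot":[0,0,0]},{"linear":[0.5,0,16],"rot":[0,0,0]}]'
python3 - <<'E'
from h import *
eyes.capture('wrist');goto([.5640,-.0283,.371],70);eyes.capture('wrist');goto([.5640,-.0283,.371],70)
E
```

```text
time: 9.47
tcp_pos: [0.5641, -0.0291, 0.3799]
ee_rot: [0.819, 0.574, -0.0, -0.0]
wrist_force: [-2.8, 2.8, -0.1]
gripper_width: 0.0173
t 9.52 pos [ 0.5641 -0.0292  0.3799] F [-3.36  3.28 -0.22] w 0.0172 joint [-0.32  0.33  0.32  1.87 -0.13  0.96  1.28]
linear [ 0.8 -0.4  8.9] rot [-0.04  0.   -0.  ] jaw now 69.99927991616845
t 9.57 pos [ 0.5641 -0.0291  0.3799] F [-3.46  3.78  0.01] w 0.0177 joint [-0.32  0.33  0.32  1.87 -0.13  0.96  1.28]
linear [ 0.7 -0.4  8.9] rot [-0.04  0.    0.  ] jaw now 70.00061483809057
```

```bash
python3 -m creep '[{"linear":[0.3,-0.5,0],"rot":[0,0,0]},{"linear":[0.5,-1,0],"rot":[0,0,0]},{"linear":[0.5,-1,1],"rot":[0,0,0]},{"linear":[0.5,-1,2],"rot":[0,0,0]},{"linear":[0.5,-1,3],"rot":[0,0,0]},{"linear":[0.5,-1,4],"rot":[0,0,0]},{"linear":[0.5,-1,5],"rot":[0,0,0]},{"linear":[0.5,-1,6],"rot":[0,0,0]},{"linear":[0.5,-1,7],"rot":[0,0,0]},{"linear":[0.5,-1,7],"rot":[0,0,0]}]'
python3 - <<'E'
from h import *
eyes.capture('wrist');goto([.5640,-.0283,.371],70)
E
```

```text
time: 10.4
tcp_pos: [0.5636, -0.0286, 0.373]
ee_rot: [0.819, 0.573, -0.0, 0.0]
wrist_force: [-0.9, 0.6, -0.9]
gripper_width: 0.0173
t 10.45 pos [ 0.5636 -0.0286  0.373 ] F [-0.    1.11 -1.32] w 0.0172 joint [-0.32  0.34  0.32  1.88 -0.13  0.95  1.28]
linear [0.5 0.3 2. ] rot [ 0.01  0.01 -0.01] jaw now 69.98765684248907
```

```bash
python3 -m creep '[{"linear":[0,0,0.5],"rot":[0,0,0]},{"linear":[0,0,1],"rot":[0,0,0]},{"linear":[0,0,1.4],"rot":[0,0,0]},{"linear":[0,0,1.8],"rot":[0,0,0]},{"linear":[0,0,2.2],"rot":[0,0,0]},{"linear":[0,0,2.6],"rot":[0,0,0]},{"linear":[0,0,3],"rot":[0,0,0]},{"linear":[0,0,3],"rot":[0,0,0]},{"linear":[0,0,3],"rot":[0,0,0]},{"linear":[0,0,3],"rot":[0,0,0]}]'
python3 - <<'E'
from h import *
eyes.capture('wrist');goto([.5640,-.0283,.371],70)
E
```

```text
time: 11.28
tcp_pos: [0.5635, -0.0285, 0.3701]
ee_rot: [0.819, 0.574, 0.0, 0.0]
wrist_force: [-1.1, 0.6, 0.0]
gripper_width: 0.0172
t 11.33 pos [ 0.5635 -0.0285  0.3702] F [-0.33  0.66 -1.32] w 0.0172 joint [-0.32  0.34  0.32  1.88 -0.13  0.94  1.29]
linear [ 0.4  0.4 -0.8] rot [ 0.01  0.   -0.01] jaw now 69.99096017453022
```

```bash
python3 -m creep '[{"linear":[0,0,0.3],"rot":[0,0,0]},{"linear":[0,0,0.6],"rot":[0,0,0]},{"linear":[0,0,0.9],"rot":[0,0,0]},{"linear":[0,0,1.1],"rot":[0,0,0]},{"linear":[0,0,1.2],"rot":[0,0,0]},{"linear":[0,0,1.2],"rot":[0,0,0]},{"linear":[0,0,1.2],"rot":[0,0,0]},{"linear":[0,0,1.2],"rot":[0,0,0]},{"linear":[0,0,1.2],"rot":[0,0,0]},{"linear":[0,0,1.2],"rot":[0,0,0]}]'
python3 - <<'E'
from h import *
eyes.capture('wrist');goto([.5640,-.0283,.371],70)
E
```

```text
time: 12.17
tcp_pos: [0.5635, -0.0285, 0.3689]
ee_rot: [0.819, 0.574, -0.0, -0.0]
wrist_force: [-0.1, 0.4, -0.8]
gripper_width: 0.0176
t 12.22 pos [ 0.5635 -0.0285  0.369 ] F [-0.83  0.67 -0.47] w 0.0169 joint [-0.32  0.34  0.32  1.88 -0.13  0.94  1.29]
linear [ 0.4  0.4 -2. ] rot [ 0.   -0.   -0.01] jaw now 69.99317899939054
```

```bash
python3 -m creep '[{"linear":[0,0,0.3],"rot":[0,0,0]},{"linear":[0,0,0.6],"rot":[0,0,0]},{"linear":[0,0,0.8],"rot":[0,0,0]},{"linear":[0,0,1],"rot":[0,0,0]},{"linear":[0,0,1],"rot":[0,0,0]},{"linear":[0,0,1],"rot":[0,0,0]},{"linear":[0,0,1],"rot":[0,0,0]},{"linear":[0,0,1],"rot":[0,0,0]},{"linear":[0,0,1],"rot":[0,0,0]},{"linear":[0,0,1],"rot":[0,0,0]}]'
python3 - <<'E'
from h import *
eyes.capture('wrist');goto([.5640,-.0283,.371],70)
E
```

```text
time: 13.05
tcp_pos: [0.5636, -0.0285, 0.3681]
ee_rot: [0.819, 0.574, 0.0, 0.0]
wrist_force: [-1.3, 0.9, 4.9]
gripper_width: 0.0175
t 13.1 pos [ 0.5636 -0.0285  0.3682] F [-0.76  0.89  4.24] w 0.0172 joint [-0.32  0.34  0.32  1.88 -0.13  0.94  1.29]
linear [ 0.3  0.3 -2.8] rot [ 0.02 -0.01 -0.01] jaw now 69.99252152149155
```

The tool reads +5 N: the pin has touched the spindle. Releasing.

```bash
python3 -m creep '[{"linear":[0,0,-0.5],"rot":[0,0,0]},{"linear":[0,0,-0.5],"rot":[0,0,0]},{"linear":[0,0,-0.5],"rot":[0,0,0]},{"linear":[0,0,-0.5],"rot":[0,0,0]},{"linear":[0,0,-0.5],"rot":[0,0,0]},{"linear":[0,0,-0.5],"rot":[0,0,0]},{"linear":[0,0,-10],"rot":[0,0,0]},{"linear":[0,0,-28],"rot":[0,0,0]},{"linear":[0,0,-48],"rot":[0,0,0]},{"linear":[0,0,-65],"rot":[0,0,0]}]' 0.1
python3 - <<'E'
from h import *
p=eyes.capture('wrist');save(p,'w6.png');s=eyes.capture('scene');save(s,'s6.png')
a=s['frame'][150:250,230:320];cv2.imwrite('pics/s6b.png',cv2.cvtColor(cv2.resize(a,None,fx=6,fy=6,interpolation=2),cv2.COLOR_RGB2BGR))
goto([.5640,-.0283,.371],70)
print([proj(p,[.5638,-.0285,.226]),proj(s,[.5638,-.0285,.226]),proj(s,[.5638,-.0285,.208])])
print([(r['position'],r['p']) for r in nets.place_of(s,'pin_grip')],[(r['position'],r['p']) for r in nets.place_of(p,'pin_grip')])
E
```

```text
time: 13.93
tcp_pos: [0.5636, -0.0287, 0.4348]
ee_rot: [0.819, 0.573, 0.0, 0.0]
wrist_force: [0.2, 1.7, 0.1]
gripper_width: 0.0468
t 14.03 pos [ 0.5644 -0.0288  0.4367] F [ 0.48 -0.01 -0.4 ] w 0.0465 joint [-0.33  0.27  0.34  1.81 -0.1   1.08  1.26]
linear [ 0.2 -0.9 65.7] rot [ 0.32 -0.15 -0.03] jaw now 69.97542195445948
[array([255.57617735, 223.53736154]), array([274.8576405 , 173.51282334]), array([274.56352811, 180.11547294])]
[([275.9, 184.1], 0.56), ([273.0, 209.0], 0.22)] [([252.4, 207.9], 0.78), ([253.6, 173.4], 0.56), ([57.2, 98.6], 0.2)]
```

View pics/w6.png

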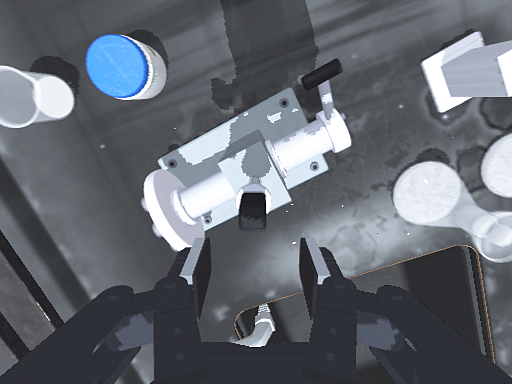

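View pics/s6b.png

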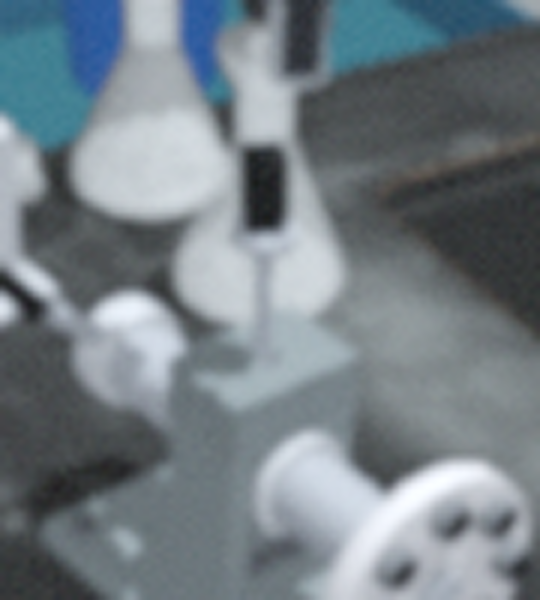

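The pin stands free in the hole: the grip is at (275,182) in the scene view, predicted (274.6,180). Now I'll move behind the lever bar with the fingers shut.

```bash
cat >> h.py <<'E'
ex=np.array([np.cos(np.radians(8.2)),np.sin(np.radians(8.2)),0]);ey=np.array([-ex[1],ex[0],0])
B=np.array([.5638,-.0284,.125]);A=B+.095*ey;A[2]=.074
def barpos(th): th=np.radians(th);return A+.08*(np.sin(th)*ex+np.array([0,0,np.cos(th)]))
def pushpose(th,below=.008,gap=.0175): 
    b=barpos(th);return b-gap*ex+np.array([0,0,.173-below])
E
python3 - <<'E'
from h import *
s=read_state()
p=eyes.capture('wrist')
for th in(-42,-45,-48): print(th,proj(p,barpos(th)))
h=pushpose(-45,gap=.034);print(h)
goto(h,98.2)
E
```

```text
-42 [323.92943379  80.07425109]
-45 [321.72455923  76.90991943]
-48 [319.58961735  73.97603605]
[0.46060766 0.05271105 0.29556854]
t 14.18 pos [ 0.5632 -0.0284  0.4328] F [-0.23 -0.05  0.03] w 0.0473 joint [-0.33  0.27  0.34  1.81 -0.1   1.07  1.26]
linear [  41.2 -124.1  137.3] rot [ -0.03  -0.   -28.2 ] jaw now 69.99904288485277
```

```bash
python3 -m creep '[{"linear":[6,-18,0],"rot":[0,0,-6]},{"linear":[14,-44,0],"rot":[0,0,-12]},{"linear":[24,-74,0],"rot":[0,0,-18]},{"linear":[34,-104,0],"rot":[0,0,-24]},{"linear":[40,-124,10],"rot":[0,0,-28.2]},{"linear":[41,-125,35],"rot":[0,0,-28.2]},{"linear":[41,-125,65],"rot":[0,0,-28.2]},{"linear":[41,-125,95],"rot":[0,0,-28.2]},{"linear":[41,-125,122],"rot":[0,0,-28.2]},{"linear":[41,-125,137],"rot":[0,0,-28.2]}]' -1 40
python3 - <<'E'
from h import *
goto(pushpose(-45,gap=.034),98.2)
p=eyes.capture('wrist');save(p,'w7.png');s=eyes.capture('scene');save(s,'s7.png');t=eyes.capture('top');save(t,'t7.png')
goto(pushpose(-44),98.2)
E
```

```text
time: 15.02
tcp_pos: [0.4584, 0.0526, 0.2926]
ee_rot: [0.655, 0.756, -0.002, -0.001]
wrist_force: [-0.0, -0.1, 0.3]
gripper_width: -0.0002
t 15.02 pos [0.4584 0.0526 0.2926] F [-0.   -0.09  0.28] w -0.0002 joint [-0.41  0.29  0.19  2.16 -0.08  0.7   1.55]
linear [-0.2  2.2 -3. ] rot [-0.31  0.05  0.01] jaw now 98.21086629974721
t 15.17 pos [0.4593 0.0526 0.2947] F [-0.08  0.19 -0.46] w -0.0 joint [-0.41  0.28  0.19  2.16 -0.08  0.71  1.54]
linear [-0.  18.8 -2. ] rot [-0.24  0.04 -0.02] jaw now 98.18339962881598
```

View pics/w7.png

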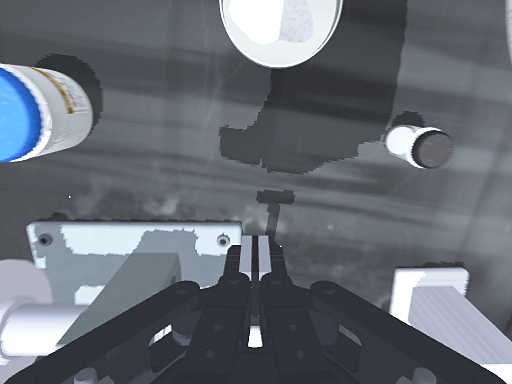

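View pics/s7.png

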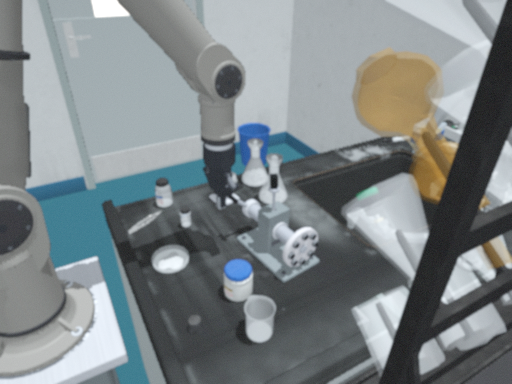

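View pics/t7.png

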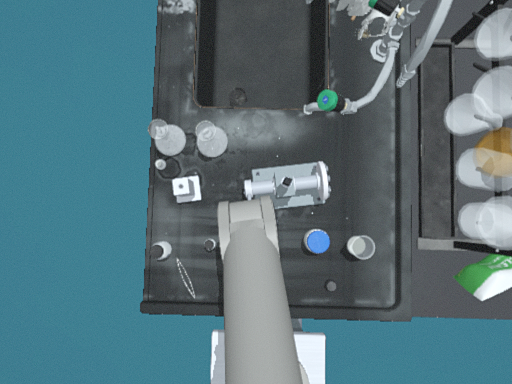

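The wrist view shows the shut fingers right behind the bar, centred on it. Scene and top views both still show the pin upright at (274,182) and (287,182). Starting the push.

```bash
cat > look.py <<'E'
from h import *
import sys
s=eyes.capture('scene')
g=s['frame'].max(2).astype(float)[162:208,266:284]
w=np.clip((85-g)/40,0,1);r=np.arange(162,208);prof=w.sum(1);rows=r[prof>4]
print('pin dark rows',rows.min() if len(rows) else None,rows.max() if len(rows) else None,'cen',(w.sum(1)*r).sum()/w.sum())
q=read_state();print('t %.2f'%q['time'],'F along push %.2f'%(q['wrist_force']@ex),'Fz %.2f'%q['wrist_force'][2],'s %.1f mm'%((q['tcp_pos']-A)@ex*1e3),'lat %.1f'%((q['tcp_pos']-A)@ey*1e3),'tipz %.1f'%((q['tcp_pos'][2]-.173)*1e3))
d=((q['tcp_pos']-A)@ex+.0175)/.08;print('theta if touching',np.degrees(np.arcsin(np.clip(d,-1,1))))
if len(sys.argv)>1:
    save(s,sys.argv[1]+'.png');a=s['frame'][150:250,210:320];cv2.imwrite('pics/%s_c.png'%sys.argv[1],cv2.cvtColor(cv2.resize(a,None,fx=6,fy=6,interpolation=2),cv2.COLOR_RGB2BGR))
E
python3 look.py l0
python3 -m creep '[{"linear":[0,8,0],"rot":[0,0,0]},{"linear":[0,13,-1],"rot":[0,0,0]},{"linear":[0,16,-1.5],"rot":[0,0,0]},{"linear":[0,18.8,-2],"rot":[0,0,0]},{"linear":[0,21,-4],"rot":[0,0,0]},{"linear":[0,23,-5.8],"rot":[0,0,0]},{"linear":[0,25.2,-7.5],"rot":[0,0,0]},{"linear":[0,27.4,-9.2],"rot":[0,0,0]},{"linear":[0,29.7,-10.8],"rot":[0,0,0]},{"linear":[0,32,-12.3],"rot":[0,0,0]}]'
python3 look.py l1
```

```text
pin dark rows 177 186 cen 180.02138643067843
t 15.22 F along push 0.04 Fz -0.19 s -91.2 mm lat 0.1 tipz 122.8
theta if touching -67.06026307938413
time: 16.05
tcp_pos: [0.4886, 0.0568, 0.3085]
ee_rot: [0.655, 0.756, -0.004, -0.004]
wrist_force: [-19.7, -1.9, 20.9]
gripper_width: -0.0002
pin dark rows 177 187 cen 180.21147919876734
t 16.10 F along push -8.91 Fz 8.59 s -61.6 mm lat 0.0 tipz 135.9
theta if touching -33.46813898402534
```

View pics/l1_c.png

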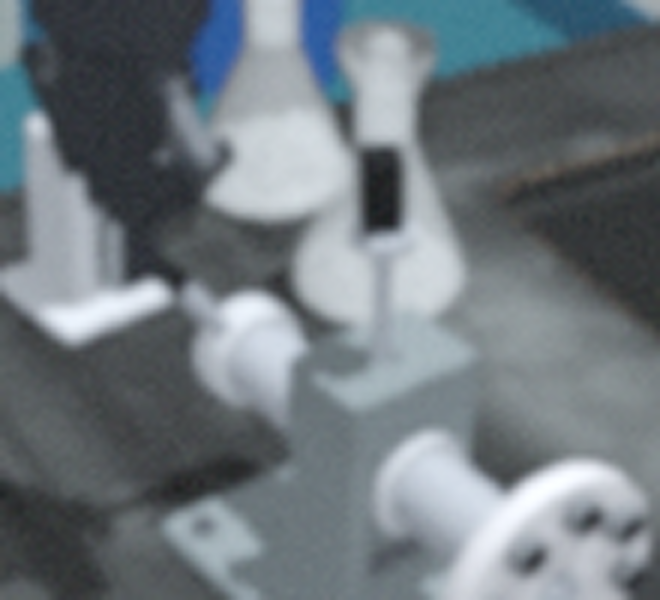

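```bash
python3 - <<'E'
from h import *
p=eyes.capture('wrist');save(p,'w8.png');s=eyes.capture('scene')
for th in (-48,-40,-33): print(th,proj(s,barpos(th)),proj(p,barpos(th)))
print([(r['position'],r['p']) for r in nets.place_of(s,'lever_bar')],[(r['position'],r['p']) for r in nets.place_of(p,'lever_bar')])
print(read_state()['wrist_force'])
E
```

```text
-48 [231.98773525 198.69233382] [255.04446178 249.65952379]
-40 [234.50298026 195.16011269] [255.08512016 269.4806354 ]
-33 [236.97478614 192.28497627] [255.11826356 288.07313581]
[([234.2, 191.7], 0.57)] []
[-6.76819299 -0.67385881  4.83475996]
```

View pics/w8.png

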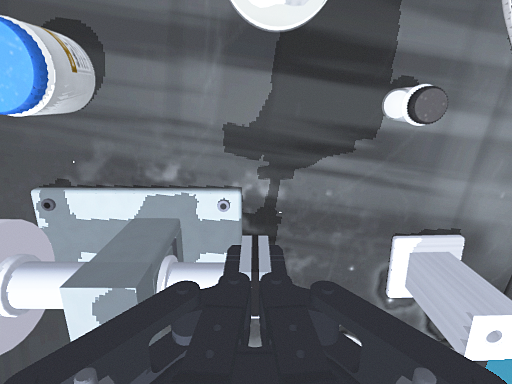

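The force was mostly radial (up and back), so the fingertip edge was riding up on the bar. I'll back off, go lower and push with more of the finger.

```bash
python3 -m creep '[{"linear":[0,-8,-1],"rot":[0,0,0]},{"linear":[0,-20,-1],"rot":[0,0,0]},{"linear":[0,-27,0],"rot":[0,0,0]},{"linear":[0,-27,12],"rot":[0,0,0]},{"linear":[0,-27,20],"rot":[0,0,0]},{"linear":[0,-27,23],"rot":[0,0,0]},{"linear":[0,-27,23],"rot":[0,0,0]},{"linear":[0,-27,23],"rot":[0,0,0]},{"linear":[0,-27,23],"rot":[0,0,0]},{"linear":[0,-27,23],"rot":[0,0,0]}]'
python3 look.py l2
python3 - <<'E'
from h import *
s=eyes.capture('scene');p=eyes.capture('wrist');save(p,'w9.png')
print([(r['position'],r['p']) for r in nets.place_of(s,'lever_bar')],[(r['position'],r['p']) for r in nets.place_of(p,'lever_bar')])
E
```

```text
time: 17.13
tcp_pos: [0.4653, 0.0535, 0.2856]
ee_rot: [0.655, 0.756, 0.0, 0.0]
wrist_force: [-0.3, -0.3, 0.1]
gripper_width: 0.0
pin dark rows 176 186 cen 180.07004187285875
t 17.18 F along push 0.13 Fz -0.07 s -85.8 mm lat 0.1 tipz 112.6
theta if touching -58.67163274462979
[([238.0, 189.8], 0.71)] [([253.3, 357.9], 0.61)]
```

View pics/l2_c.png

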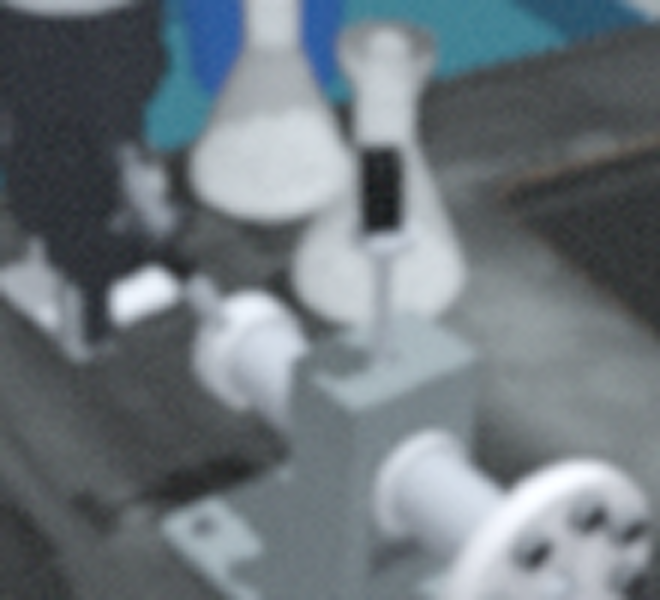

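View pics/w9.png

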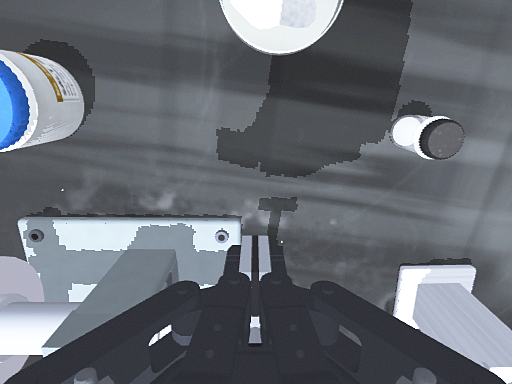

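```bash
python3 -m creep '[{"linear":[0,12,-6],"rot":[0,0,0]},{"linear":[0,21,-11],"rot":[0,0,0]},{"linear":[0,24,-12],"rot":[0,0,0]},{"linear":[0,26,-13],"rot":[0,0,0]},{"linear":[0,28,-14],"rot":[0,0,0]},{"linear":[0,30,-15],"rot":[0,0,0]},{"linear":[0,32,-16],"rot":[0,0,0]},{"linear":[0,34,-17],"rot":[0,0,0]},{"linear":[0,36,-17.5],"rot":[0,0,0]},{"linear":[0,38,-18],"rot":[0,0,0]}]'
python3 look.py l3
```

```text
time: 18.22
tcp_pos: [0.502, 0.0587, 0.3031]
ee_rot: [0.655, 0.756, -0.001, -0.001]
wrist_force: [-4.6, -0.8, 3.8]
gripper_width: 0.0001
pin dark rows 177 187 cen 180.18798449612405
t 18.27 F along push -3.53 Fz 2.97 s -48.1 mm lat 0.0 tipz 130.3
theta if touching -22.49558308043635
```

```bash
python3 -m creep '[{"linear":[0,2,-0.8],"rot":[0,0,0]},{"linear":[0,4,-1.5],"rot":[0,0,0]},{"linear":[0,6,-2.2],"rot":[0,0,0]},{"linear":[0,8,-2.9],"rot":[0,0,0]},{"linear":[0,10,-3.5],"rot":[0,0,0]},{"linear":[0,12,-4],"rot":[0,0,0]},{"linear":[0,14,-4.4],"rot":[0,0,0]},{"linear":[0,15.5,-4.7],"rot":[0,0,0]},{"linear":[0,16.5,-5],"rot":[0,0,0]},{"linear":[0,16.5,-5],"rot":[0,0,0]}]'
python3 look.py l4
```

```text
time: 19.1
tcp_pos: [0.5193, 0.0614, 0.3083]
ee_rot: [0.655, 0.756, 0.0, 0.0]
wrist_force: [-1.7, -0.3, 1.4]
gripper_width: -0.0001
pin dark rows 177 187 cen 180.11506434519302
t 19.15 F along push -1.22 Fz 1.10 s -31.3 mm lat 0.2 tipz 135.3
theta if touching -9.898948140474088
```

View pics/l4_c.png

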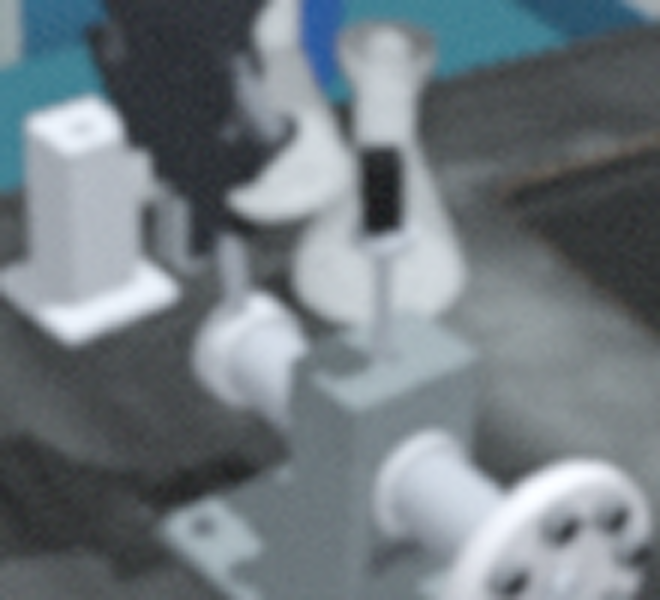

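```bash
python3 -m creep '[{"linear":[0,0.7,-0.6],"rot":[0,0,0]},{"linear":[0,1.4,-1.2],"rot":[0,0,0]},{"linear":[0,2.1,-1.8],"rot":[0,0,0]},{"linear":[0,2.8,-2.4],"rot":[0,0,0]},{"linear":[0,3.5,-3],"rot":[0,0,0]},{"linear":[0,4,-3],"rot":[0,0,0]},{"linear":[0,4,-3],"rot":[0,0,0]},{"linear":[0,4,-3],"rot":[0,0,0]},{"linear":[0,4,-3],"rot":[0,0,0]},{"linear":[0,4,-3],"rot":[0,0,0]}]'
python3 look.py
```

```text
time: 19.98
tcp_pos: [0.523, 0.0619, 0.3114]
ee_rot: [0.655, 0.756, 0.0, 0.0]
wrist_force: [-1.2, -1.1, -1.5]
gripper_width: 0.0001
pin dark rows 176 187 cen 180.09880686055183
t 20.03 F along push -1.39 Fz -0.56 s -27.5 mm lat 0.2 tipz 138.4
theta if touching -7.148926616676262
```

```bash
python3 -m creep '[{"linear":[0,0.7,-0.6],"rot":[0,0,0]},{"linear":[0,1.4,-1.2],"rot":[0,0,0]},{"linear":[0,2.1,-1.8],"rot":[0,0,0]},{"linear":[0,2.8,-2.4],"rot":[0,0,0]},{"linear":[0,3.5,-3],"rot":[0,0,0]},{"linear":[0,3.5,-3],"rot":[0,0,0]},{"linear":[0,3.5,-3],"rot":[0,0,0]},{"linear":[0,3.5,-3],"rot":[0,0,0]},{"linear":[0,3.5,-3],"rot":[0,0,0]},{"linear":[0,3.5,-3],"rot":[0,0,0]}]'
python3 look.py
```

```text
time: 20.87
tcp_pos: [0.5265, 0.0623, 0.3144]
ee_rot: [0.655, 0.756, 0.0, 0.0]
wrist_force: [-0.4, -0.5, -0.1]
gripper_width: -0.0004
pin dark rows 177 187 cen 180.15787476280838
t 20.92 F along push -0.72 Fz 0.05 s -24.0 mm lat 0.1 tipz 141.4
theta if touching -4.641645138080419
```

```bash
python3 -m creep '[{"linear":[0,0.7,-0.4],"rot":[0,0,0]},{"linear":[0,1.4,-0.8],"rot":[0,0,0]},{"linear":[0,2.1,-1.2],"rot":[0,0,0]},{"linear":[0,2.8,-1.6],"rot":[0,0,0]},{"linear":[0,3.5,-2],"rot":[0,0,0]},{"linear":[0,3.5,-2],"rot":[0,0,0]},{"linear":[0,3.5,-2],"rot":[0,0,0]},{"linear":[0,3.5,-2],"rot":[0,0,0]},{"linear":[0,3.5,-2],"rot":[0,0,0]},{"linear":[0,3.5,-2],"rot":[0,0,0]}]'
python3 look.py
```

```text
time: 21.75
tcp_pos: [0.53, 0.0629, 0.3164]
ee_rot: [0.655, 0.756, 0.0, 0.0]
wrist_force: [-2.2, -0.0, -0.9]
gripper_width: 0.0002
pin dark rows 177 187 cen 180.08543470079036
t 21.80 F along push -1.59 Fz -1.15 s -20.5 mm lat 0.2 tipz 143.4
theta if touching -2.1300469842832483
```

```bash
python3 -m creep '[{"linear":[0,0.7,-0.4],"rot":[0,0,0]},{"linear":[0,1.4,-0.8],"rot":[0,0,0]},{"linear":[0,2.1,-1],"rot":[0,0,0]},{"linear":[0,2.8,-1],"rot":[0,0,0]},{"linear":[0,3.5,-1],"rot":[0,0,0]},{"linear":[0,3.5,-1],"rot":[0,0,0]},{"linear":[0,3.5,-1],"rot":[0,0,0]},{"linear":[0,3.5,-1],"rot":[0,0,0]},{"linear":[0,3.5,-1],"rot":[0,0,0]},{"linear":[0,3.5,-1],"rot":[0,0,0]}]'
python3 look.py l5
```

```text
time: 22.63
tcp_pos: [0.5335, 0.0633, 0.3174]
ee_rot: [0.655, 0.756, 0.0, 0.0]
wrist_force: [-1.0, 0.2, -0.6]
gripper_width: -0.0
pin dark rows 177 186 cen 180.11602418745278
t 22.68 F along push -1.52 Fz -1.35 s -16.9 mm lat 0.1 tipz 144.4
theta if touching 0.40584434416550724
```

View pics/l5_c.png

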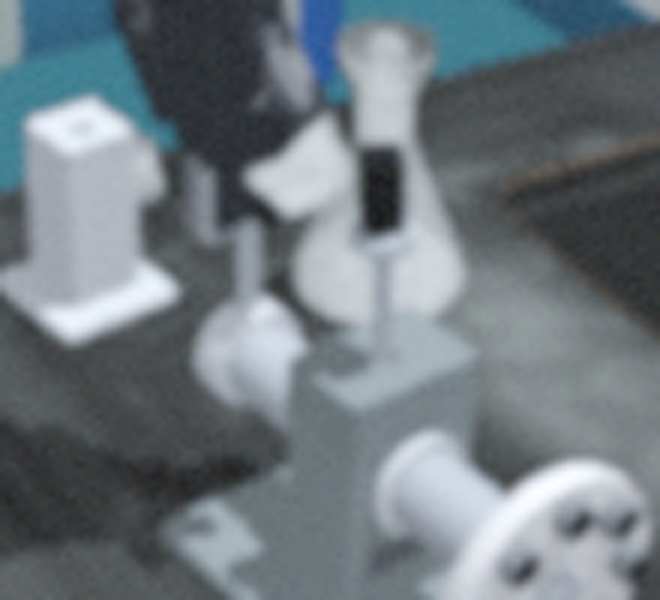

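The lever is now upright and the pin is still up, with its grip rows at 177–187. Continuing in small steps.

```bash
python3 -m creep '[{"linear":[0,0.7,-0.4],"rot":[0,0,0]},{"linear":[0,1.4,-0.8],"rot":[0,0,0]},{"linear":[0,2.1,-1],"rot":[0,0,0]},{"linear":[0,2.8,-1],"rot":[0,0,0]},{"linear":[0,3.5,-1],"rot":[0,0,0]},{"linear":[0,3.5,-1],"rot":[0,0,0]},{"linear":[0,3.5,-1],"rot":[0,0,0]},{"linear":[0,3.5,-1],"rot":[0,0,0]},{"linear":[0,3.5,-1],"rot":[0,0,0]},{"linear":[0,3.5,-1],"rot":[0,0,0]}]'
python3 look.py
```

```text
time: 23.52
tcp_pos: [0.5368, 0.0639, 0.3184]
ee_rot: [0.655, 0.756, 0.0, 0.0]
wrist_force: [-0.8, -1.0, -0.6]
gripper_width: 0.0003
pin dark rows 177 187 cen 180.03169811320754
t 23.57 F along push -2.16 Fz -1.86 s -13.5 mm lat 0.2 tipz 145.4
theta if touching 2.847042736635899
```

```bash
python3 -m creep '[{"linear":[0,0.7,-0.4],"rot":[0,0,0]},{"linear":[0,1.4,-0.8],"rot":[0,0,0]},{"linear":[0,2.1,-1],"rot":[0,0,0]},{"linear":[0,2.8,-1],"rot":[0,0,0]},{"linear":[0,3.5,-1],"rot":[0,0,0]},{"linear":[0,3.5,-1],"rot":[0,0,0]},{"linear":[0,3.5,-1],"rot":[0,0,0]},{"linear":[0,3.5,-1],"rot":[0,0,0]},{"linear":[0,3.5,-1],"rot":[0,0,0]},{"linear":[0,3.5,-1],"rot":[0,0,0]}]'
python3 look.py
```

```text
time: 24.4
tcp_pos: [0.5404, 0.0643, 0.3194]
ee_rot: [0.655, 0.756, 0.0, 0.0]
wrist_force: [-2.1, -0.4, -1.4]
gripper_width: -0.0001
pin dark rows 177 187 cen 179.84222305110035
t 24.45 F along push -0.71 Fz -1.50 s -10.0 mm lat 0.1 tipz 146.4
theta if touching 5.412802372135827
```

```bash
python3 -m creep '[{"linear":[0,0.7,0],"rot":[0,0,0]},{"linear":[0,1.4,0],"rot":[0,0,0]},{"linear":[0,2.1,0],"rot":[0,0,0]},{"linear":[0,2.8,0],"rot":[0,0,0]},{"linear":[0,3.5,0],"rot":[0,0,0]},{"linear":[0,3.5,0],"rot":[0,0,0]},{"linear":[0,3.5,0],"rot":[0,0,0]},{"linear":[0,3.5,0],"rot":[0,0,0]},{"linear":[0,3.5,0],"rot":[0,0,0]},{"linear":[0,3.5,0],"rot":[0,0,0]}]'
python3 look.py l6
```

```text
time: 25.28
tcp_pos: [0.5438, 0.0648, 0.3193]
ee_rot: [0.655, 0.756, 0.0, 0.0]
wrist_force: [-0.6, -0.1, -1.7]
gripper_width: 0.0001
pin dark rows 177 187 cen 179.69861516034987
t 25.33 F along push -0.62 Fz -1.08 s -6.5 mm lat 0.2 tipz 146.4
theta if touching 7.910511567646079
```

View pics/l6_c.png

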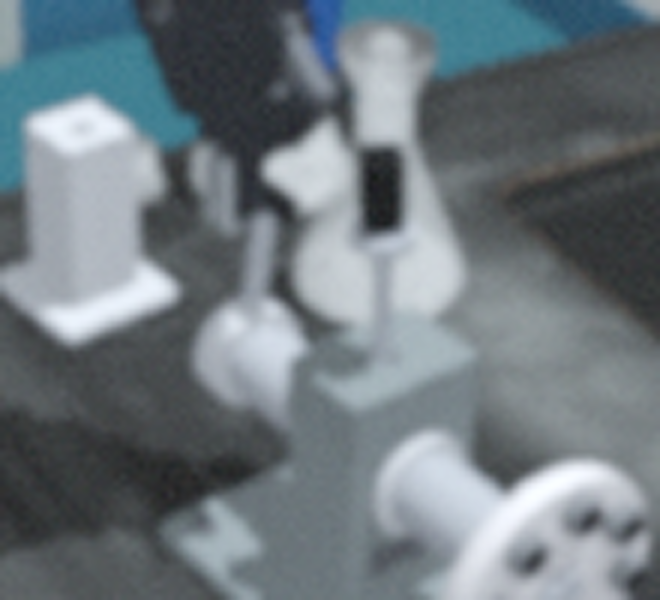

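```bash
python3 -m creep '[{"linear":[0,0.7,0],"rot":[0,0,0]},{"linear":[0,1.4,0],"rot":[0,0,0]},{"linear":[0,2.1,0],"rot":[0,0,0]},{"linear":[0,2.8,0],"rot":[0,0,0]},{"linear":[0,3.5,0],"rot":[0,0,0]},{"linear":[0,3.5,0],"rot":[0,0,0]},{"linear":[0,3.5,0],"rot":[0,0,0]},{"linear":[0,3.5,0],"rot":[0,0,0]},{"linear":[0,3.5,0],"rot":[0,0,0]},{"linear":[0,3.5,0],"rot":[0,0,0]}]'
python3 look.py
```

```text
time: 26.17
tcp_pos: [0.5472, 0.0653, 0.3193]
ee_rot: [0.655, 0.756, -0.0, -0.0]
wrist_force: [-2.4, 0.7, -1.8]
gripper_width: 0.0002
pin dark rows 177 187 cen 179.71292217327462
t 26.22 F along push -1.83 Fz -1.33 s -3.1 mm lat 0.1 tipz 146.3
theta if touching 10.378149816985886
```

```bash
python3 -m creep '[{"linear":[0,0.7,0],"rot":[0,0,0]},{"linear":[0,1.4,0],"rot":[0,0,0]},{"linear":[0,2.1,0],"rot":[0,0,0]},{"linear":[0,2.8,0],"rot":[0,0,0]},{"linear":[0,3.5,0],"rot":[0,0,0]},{"linear":[0,3.5,0],"rot":[0,0,0]},{"linear":[0,3.5,0],"rot":[0,0,0]},{"linear":[0,3.5,0],"rot":[0,0,0]},{"linear":[0,3.5,0],"rot":[0,0,0]},{"linear":[0,3.5,0],"rot":[0,0,0]}]'
python3 look.py
```

```text
time: 27.05
tcp_pos: [0.5507, 0.0658, 0.3194]
ee_rot: [0.655, 0.756, 0.0, 0.0]
wrist_force: [-1.8, -0.8, -1.2]
gripper_width: 0.0002
pin dark rows 183 192 cen 185.01639344262296
t 27.10 F along push -1.00 Fz -1.11 s 0.5 mm lat 0.1 tipz 146.4
theta if touching 13.007903561859678
```

```bash
python3 look.py l7
```

```text
pin dark rows 183 192 cen 184.97749546279493
t 27.15 F along push -0.72 Fz -1.52 s 0.5 mm lat 0.1 tipz 146.4
theta if touching 12.992414000092454
```

View pics/l7_c.png

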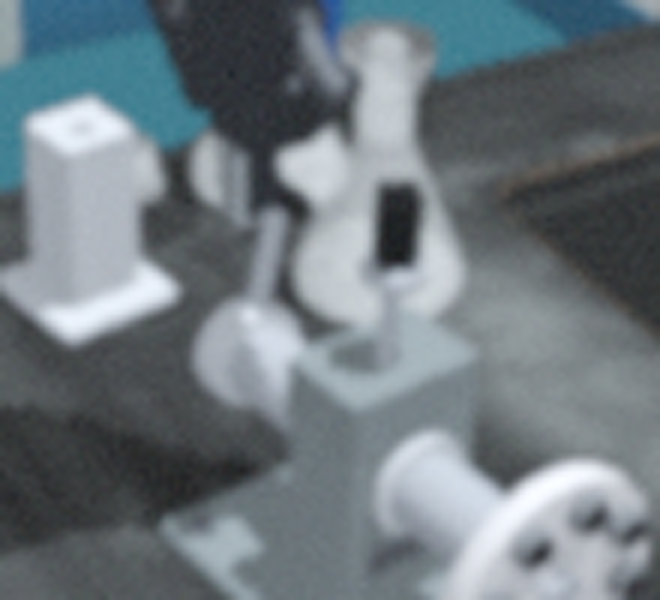

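The pin dropped only about 15 mm, with rows now 183–192, and its top leans away. So the tip caught the edge of the hole early. The push force is still low, so I'll turn on in very small steps.

```bash
python3 -m creep '[{"linear":[0,0.2,0],"rot":[0,0,0]},{"linear":[0,0.4,0],"rot":[0,0,0]},{"linear":[0,0.6,0],"rot":[0,0,0]},{"linear":[0,0.8,0],"rot":[0,0,0]},{"linear":[0,1,0],"rot":[0,0,0]},{"linear":[0,1.2,0],"rot":[0,0,0]},{"linear":[0,1.2,0],"rot":[0,0,0]},{"linear":[0,1.2,0],"rot":[0,0,0]},{"linear":[0,1.2,0],"rot":[0,0,0]},{"linear":[0,1.2,0],"rot":[0,0,0]}]'
python3 look.py
```

```text
time: 27.98
tcp_pos: [0.5518, 0.066, 0.3193]
ee_rot: [0.655, 0.756, -0.0, 0.0]
wrist_force: [-1.5, -0.3, -1.8]
gripper_width: -0.0002
pin dark rows 185 195 cen 187.0736881280238
t 28.03 F along push -2.63 Fz -1.23 s 1.6 mm lat 0.1 tipz 146.3
theta if touching 13.814938079413883
```

It is dropping further with little force, so I'll continue.

```bash
python3 -m creep '[{"linear":[0,0.2,0],"rot":[0,0,0]},{"linear":[0,0.4,0],"rot":[0,0,0]},{"linear":[0,0.6,0],"rot":[0,0,0]},{"linear":[0,0.8,0],"rot":[0,0,0]},{"linear":[0,1,0],"rot":[0,0,0]},{"linear":[0,1.2,0],"rot":[0,0,0]},{"linear":[0,1.2,0],"rot":[0,0,0]},{"linear":[0,1.2,0],"rot":[0,0,0]},{"linear":[0,1.2,0],"rot":[0,0,0]},{"linear":[0,1.2,0],"rot":[0,0,0]}]'
python3 look.py l8
```

```text
time: 28.87
tcp_pos: [0.553, 0.0662, 0.3193]
ee_rot: [0.655, 0.756, 0.0, 0.0]
wrist_force: [-1.9, 0.3, -2.7]
gripper_width: 0.0
pin dark rows 188 197 cen 189.20717423133237
t 28.92 F along push -1.65 Fz -2.19 s 2.9 mm lat 0.2 tipz 146.3
theta if touching 14.749046718299013
```

View pics/l8_c.png

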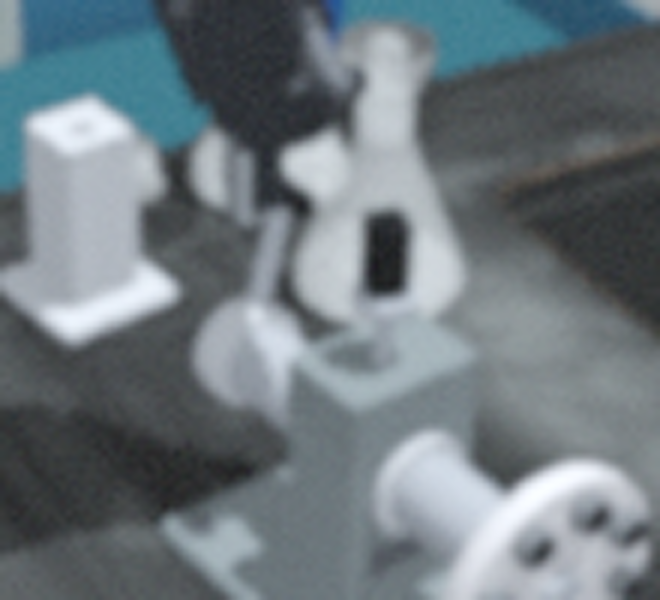

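```bash
python3 -m creep '[{"linear":[0,0.2,0],"rot":[0,0,0]},{"linear":[0,0.4,0],"rot":[0,0,0]},{"linear":[0,0.6,0],"rot":[0,0,0]},{"linear":[0,0.8,0],"rot":[0,0,0]},{"linear":[0,1,0],"rot":[0,0,0]},{"linear":[0,1,0],"rot":[0,0,0]},{"linear":[0,1,0],"rot":[0,0,0]},{"linear":[0,1,0],"rot":[0,0,0]},{"linear":[0,1,0],"rot":[0,0,0]},{"linear":[0,1,0],"rot":[0,0,0]}]'
python3 look.py
```

```text
time: 29.75
tcp_pos: [0.554, 0.0663, 0.3193]
ee_rot: [0.655, 0.756, 0.0, 0.0]
wrist_force: [-1.6, -0.5, -1.4]
gripper_width: -0.0
pin dark rows 191 200 cen 191.5926976249557
t 29.80 F along push -1.97 Fz -1.53 s 3.9 mm lat 0.1 tipz 146.3
theta if touching 15.480554384139682
```

```bash
python3 -m creep '[{"linear":[0,0.2,0],"rot":[0,0,0]},{"linear":[0,0.4,0],"rot":[0,0,0]},{"linear":[0,0.6,0],"rot":[0,0,0]},{"linear":[0,0.8,0],"rot":[0,0,0]},{"linear":[0,0.8,0],"rot":[0,0,0]},{"linear":[0,0.8,0],"rot":[0,0,0]},{"linear":[0,0.8,0],"rot":[0,0,0]},{"linear":[0,0.8,0],"rot":[0,0,0]},{"linear":[0,0.8,0],"rot":[0,0,0]},{"linear":[0,0.8,0],"rot":[0,0,0]}]'
python3 look.py l9
```

```text
time: 30.63
tcp_pos: [0.5548, 0.0665, 0.3193]
ee_rot: [0.655, 0.756, 0.0, -0.0]
wrist_force: [-1.5, -0.8, -1.1]
gripper_width: -0.0001
pin dark rows 193 202 cen 193.09231309231308
t 30.68 F along push -2.17 Fz -1.94 s 4.6 mm lat 0.1 tipz 146.3
theta if touching 16.05451814069972
```

View pics/l9_c.png

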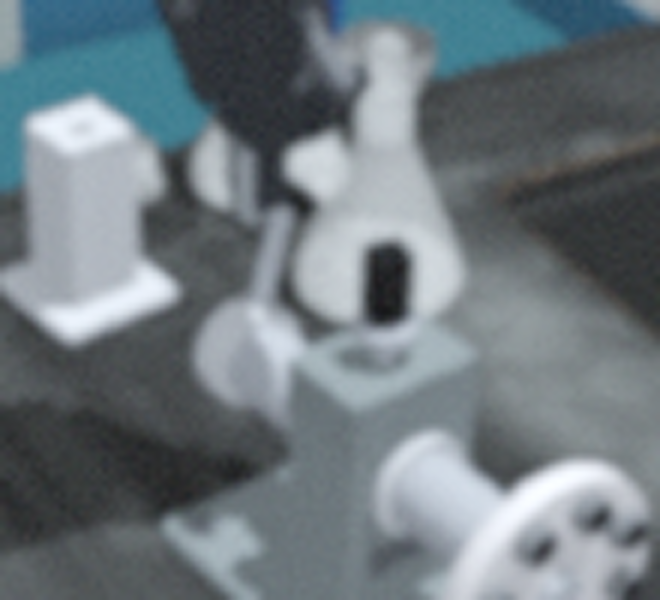

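```bash
python3 -m creep '[{"linear":[0,0.2,0],"rot":[0,0,0]},{"linear":[0,0.4,0],"rot":[0,0,0]},{"linear":[0,0.6,0],"rot":[0,0,0]},{"linear":[0,0.8,0],"rot":[0,0,0]},{"linear":[0,0.8,0],"rot":[0,0,0]},{"linear":[0,0.8,0],"rot":[0,0,0]},{"linear":[0,0.8,0],"rot":[0,0,0]},{"linear":[0,0.8,0],"rot":[0,0,0]},{"linear":[0,0.8,0],"rot":[0,0,0]},{"linear":[0,0.8,0],"rot":[0,0,0]}]'
python3 look.py
python3 -c "
from h import *
p=eyes.capture('wrist');save(p,'w10.png');print(B,barpos(15)); goto([B[0],B[1],.42],98.2)"
```

```text
time: 31.52
tcp_pos: [0.5556, 0.0665, 0.3193]
ee_rot: [0.655, 0.756, 0.0, -0.0]
wrist_force: [-2.1, 0.2, -1.9]
gripper_width: 0.0002
pin dark rows 193 202 cen 193.1589216034055
t 31.57 F along push -2.86 Fz -0.70 s 5.4 mm lat 0.2 tipz 146.3
theta if touching 16.65531222039369
[ 0.5638 -0.0284  0.125 ] [0.57074409 0.06858195 0.15127407]
t 31.62 pos [0.5556 0.0665 0.3193] F [-2.13 -0.68 -2.54] w -0.0002 joint [-0.38  0.39  0.19  1.93 -0.1   0.83  1.58]
linear [ -95.1   -5.4 -100.7] rot [ 0.   -0.   -0.01] jaw now 98.19448748588324
```

View pics/w10.png

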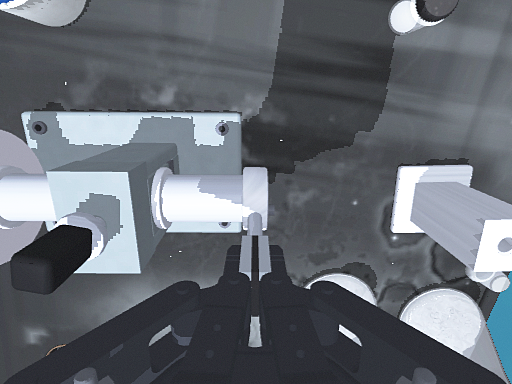

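The pin has stopped sinking, at rows 193–202, a drop of about 44 mm, and the force is low. Leaving the lever and going over the pin.

```bash
python3 -m creep '[{"linear":[0,-4,0],"rot":[0,0,0]},{"linear":[0,-14,0],"rot":[0,0,0]},{"linear":[0,-18,-20],"rot":[0,0,0]},{"linear":[0,-18,-50],"rot":[0,0,0]},{"linear":[0,-18,-80],"rot":[0,0,0]},{"linear":[-15,-14,-100],"rot":[0,0,0]},{"linear":[-40,-10,-105],"rot":[0,0,0]},{"linear":[-65,-6,-105],"rot":[0,0,0]},{"linear":[-88,-5.4,-105],"rot":[0,0,0]},{"linear":[-95,-5.4,-105],"rot":[0,0,0]}]'
python3 - <<'E'
from h import *
p=eyes.capture('wrist');save(p,'w11.png');s=eyes.capture('scene')
goto([B[0],B[1],.358],98.2)
p=eyes.capture('wrist')
print('pred top',proj(p,[B[0],B[1],.182]))
a=p['frame'][140:260,190:320];cv2.imwrite('pics/w11b.png',cv2.cvtColor(cv2.resize(a,None,fx=5,fy=5,interpolation=2),cv2.COLOR_RGB2BGR))
goto([B[0],B[1],.358],98.2)
E
```

```text
time: 32.45
tcp_pos: [0.5636, -0.0324, 0.4252]
ee_rot: [0.657, 0.754, 0.0, 0.001]
wrist_force: [0.2, -0.5, -0.2]
gripper_width: 0.0001
t 32.55 pos [ 0.5634 -0.0299  0.4246] F [-0.08 -0.06  0.11] w -0.0003 joint [-0.27  0.28  0.27  1.82 -0.08  1.06  1.73]
linear [ 1.4  0.5 66.6] rot [ 0.05  0.02 -0.2 ] jaw now 97.99929827545452
pred top [257.02167492 206.12301482]
t 32.6 pos [ 0.5634 -0.0281  0.4244] F [ 0.56  0.74 -0.05] w 0.0 joint [-0.28  0.28  0.26  1.82 -0.08  1.06  1.73]
linear [-0.4  0.3 66.4] rot [ 0.02 -0.03 -0.06] jaw now 98.14089566441949
```

View pics/w11b.png

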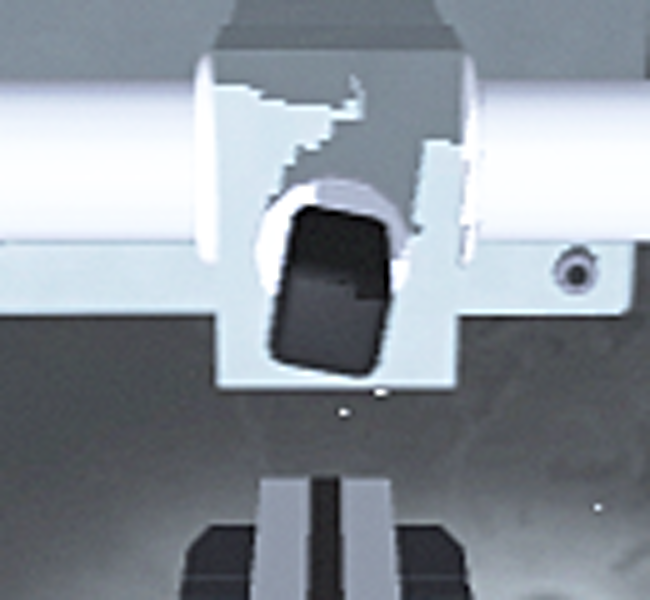

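The pin's top is at (256,205), predicted (257,206), so the fingers are above it. Descending to press.

```bash
python3 -m creep '[{"linear":[0,0,10],"rot":[0,0,0]},{"linear":[0,0,25],"rot":[0,0,0]},{"linear":[0,0,40],"rot":[0,0,0]},{"linear":[0,0,52],"rot":[0,0,0]},{"linear":[0,0,59],"rot":[0,0,0]},{"linear":[0,0,62],"rot":[0,0,0]},{"linear":[0,0,64],"rot":[0,0,0]},{"linear":[0,0,66],"rot":[0,0,0]},{"linear":[0,0,67],"rot":[0,0,0]},{"linear":[0,0,67],"rot":[0,0,0]}]'
python3 look.py m1
```

```text
time: 33.43
tcp_pos: [0.5639, -0.0282, 0.3576]
ee_rot: [0.655, 0.756, 0.0, 0.0]
wrist_force: [-0.6, -1.0, 1.0]
gripper_width: 0.0002
pin dark rows 162 202 cen 176.38353008925995
t 33.48 F along push 0.39 Fz -0.50 s 0.1 mm lat -94.9 tipz 184.7
theta if touching 12.73463291064024
```

View pics/m1_c.png

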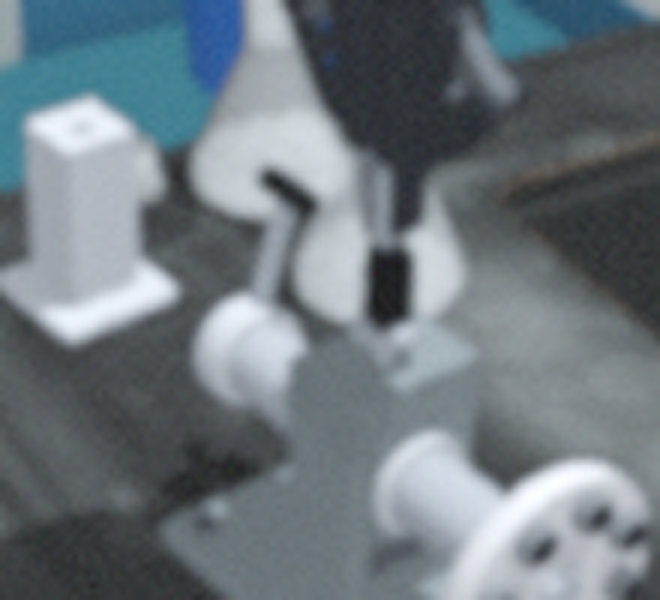

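```bash
python3 -m creep '[{"linear":[0,0,1],"rot":[0,0,0]},{"linear":[0,0,2],"rot":[0,0,0]},{"linear":[0,0,3],"rot":[0,0,0]},{"linear":[0,0,4],"rot":[0,0,0]},{"linear":[0,0,5],"rot":[0,0,0]},{"linear":[0,0,6],"rot":[0,0,0]},{"linear":[0,0,7],"rot":[0,0,0]},{"linear":[0,0,7.5],"rot":[0,0,0]},{"linear":[0,0,8],"rot":[0,0,0]},{"linear":[0,0,8],"rot":[0,0,0]}]'
python3 -c "
from h import *
eyes.capture('wrist');goto([B[0],B[1],.34],98.2)"
```

```text
time: 34.32
tcp_pos: [0.564, -0.0283, 0.3495]
ee_rot: [0.655, 0.756, 0.0, 0.0]
wrist_force: [1.0, 0.6, 2.7]
gripper_width: -0.0005
t 34.37 pos [ 0.5639 -0.0283  0.3495] F [-0.01 -0.71  3.02] w 0.0001 joint [-0.26  0.36  0.25  1.89 -0.11  0.9   1.76]
linear [-0.1 -0.1  9.5] rot [ 0.03  0.   -0.01] jaw now 98.18965866215288
```

```bash
python3 -m creep '[{"linear":[0,0,0.8],"rot":[0,0,0]},{"linear":[0,0,1.6],"rot":[0,0,0]},{"linear":[0,0,2.4],"rot":[0,0,0]},{"linear":[0,0,3.2],"rot":[0,0,0]},{"linear":[0,0,4],"rot":[0,0,0]},{"linear":[0,0,4.8],"rot":[0,0,0]},{"linear":[0,0,5.4],"rot":[0,0,0]},{"linear":[0,0,6],"rot":[0,0,0]},{"linear":[0,0,6],"rot":[0,0,0]},{"linear":[0,0,6],"rot":[0,0,0]}]'
python3 look.py m2;python3 -c "
from h import *
goto([B[0],B[1],.34],98.2)"
```

```text
time: 35.2
tcp_pos: [0.5644, -0.0282, 0.3443]
ee_rot: [0.655, 0.756, 0.001, 0.001]
wrist_force: [-0.6, 0.5, 9.8]
gripper_width: 0.0003
pin dark rows 162 205 cen 176.9474202280371
t 35.25 F along push 0.41 Fz 9.28 s 0.6 mm lat -94.9 tipz 171.4
theta if touching 13.081704736609895
t 35.25 pos [ 0.5644 -0.0282  0.3444] F [ 0.43 -0.11  9.28] w -0.0 joint [-0.26  0.37  0.25  1.9  -0.11  0.89  1.76]
linear [-0.1 -0.6  4.4] rot [ 0.13 -0.01 -0.01] jaw now 98.1949133653934
```

View pics/m2_c.png

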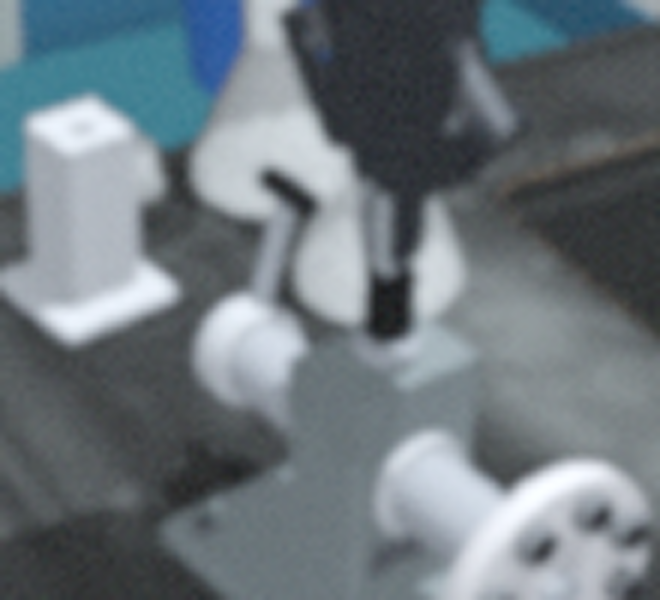

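It is pushing against 9 N, which fits the spring catch. Continuing gently.

```bash
python3 -m creep '[{"linear":[0,0,0.4],"rot":[0,0,0]},{"linear":[0,0,0.8],"rot":[0,0,0]},{"linear":[0,0,1.2],"rot":[0,0,0]},{"linear":[0,0,1.6],"rot":[0,0,0]},{"linear":[0,0,2],"rot":[0,0,0]},{"linear":[0,0,2.4],"rot":[0,0,0]},{"linear":[0,0,2.8],"rot":[0,0,0]},{"linear":[0,0,3],"rot":[0,0,0]},{"linear":[0,0,3],"rot":[0,0,0]},{"linear":[0,0,3],"rot":[0,0,0]}]'
python3 -c "
from h import *
goto([B[0],B[1],.34],98.2)"
```

```text
time: 36.08
tcp_pos: [0.5644, -0.028, 0.3415]
ee_rot: [0.655, 0.756, 0.001, 0.001]
wrist_force: [-0.2, 1.3, 10.3]
gripper_width: 0.0001
t 36.08 pos [ 0.5644 -0.028   0.3415] F [-0.16  1.32 10.33] w 0.0001 joint [-0.26  0.37  0.25  1.9  -0.12  0.88  1.76]
linear [-0.3 -0.6  1.5] rot [ 0.13 -0.02  0.  ] jaw now 98.20380836269841
```

```bash
python3 -m creep '[{"linear":[0,0,0.3],"rot":[0,0,0]},{"linear":[0,0,0.6],"rot":[0,0,0]},{"linear":[0,0,0.9],"rot":[0,0,0]},{"linear":[0,0,1.2],"rot":[0,0,0]},{"linear":[0,0,1.5],"rot":[0,0,0]},{"linear":[0,0,1.8],"rot":[0,0,0]},{"linear":[0,0,2],"rot":[0,0,0]},{"linear":[0,0,2],"rot":[0,0,0]},{"linear":[0,0,2],"rot":[0,0,0]},{"linear":[0,0,2],"rot":[0,0,0]}]'
python3 look.py m3;python3 -c "
from h import *
goto([B[0],B[1],.34],98.2)"
```

```text
time: 36.92
tcp_pos: [0.5645, -0.028, 0.3407]
ee_rot: [0.655, 0.756, 0.001, 0.001]
wrist_force: [-3.7, 1.3, 20.5]
gripper_width: -0.0001
pin dark rows 162 206 cen 177.43202655706602
t 36.97 F along push -4.01 Fz 19.55 s 0.7 mm lat -94.6 tipz 167.7
theta if touching 13.169927106595761
t 36.97 pos [ 0.5645 -0.0279  0.3407] F [-4.27  1.47 19.55] w 0.0002 joint [-0.26  0.37  0.25  1.9  -0.12  0.88  1.76]
linear [-0.4 -0.7  0.6] rot [ 0.16 -0.05  0.  ] jaw now 98.20210735736208
```

View pics/m3_c.png

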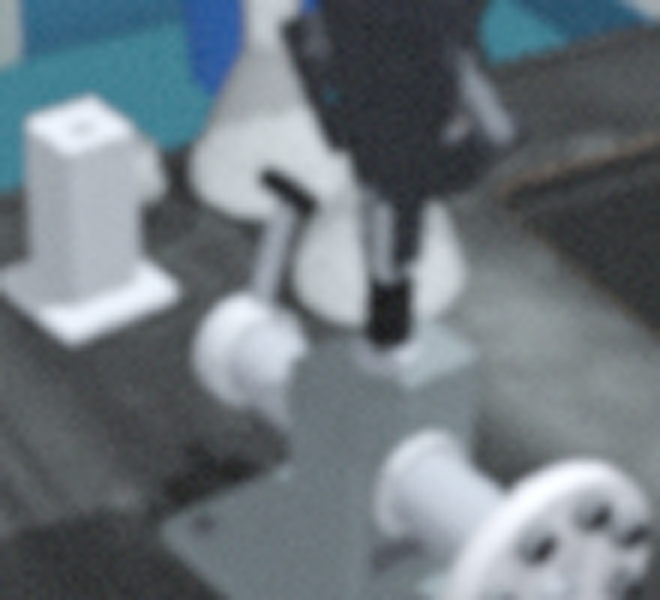

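The force rises stiffly at tip z = 167.7 mm, and a flush pin would put its top at 167 mm, so it is seated. Retracting straight up and checking.

```bash
python3 -m creep '[{"linear":[0,0,-2],"rot":[0,0,0]},{"linear":[0,0,-5],"rot":[0,0,0]},{"linear":[0,0,-12],"rot":[0,0,0]},{"linear":[0,0,-25],"rot":[0,0,0]},{"linear":[0,0,-45],"rot":[0,0,0]},{"linear":[0,0,-65],"rot":[0,0,0]},{"linear":[0,0,-80],"rot":[0,0,0]},{"linear":[0,0,-85],"rot":[0,0,0]},{"linear":[0,0,-85],"rot":[0,0,0]},{"linear":[0,0,-85],"rot":[0,0,0]}]'
python3 look.py m4;python3 - <<'E'
from h import *
p=eyes.capture('wrist');s=eyes.capture('scene')
for z in(.167,.170,.173): print(z,proj(p,[B[0],B[1],z]),proj(s,[B[0],B[1],z]))
print('collar',proj(s,[B[0],B[1],.131]))
a=p['frame'][140:260,190:320];cv2.imwrite('pics/w12b.png',cv2.cvtColor(cv2.resize(a,None,fx=5,fy=5,interpolation=2),cv2.COLOR_RGB2BGR))
print(read_state()['wrist_force'])
E
```

```text
time: 37.8
tcp_pos: [0.5635, -0.0283, 0.4226]
ee_rot: [0.655, 0.756, -0.0, -0.0]
wrist_force: [0.4, 0.2, -0.8]
gripper_width: 0.0001
pin dark rows 196 206 cen 196.00423728813564
t 37.85 F along push 0.41 Fz -0.25 s -0.4 mm lat -94.7 tipz 249.1
theta if touching 12.328989774095048
0.167 [254.60965147 201.32307656] [273.89587095 194.60370109]
0.17 [254.61234291 202.58409434] [273.94203763 193.56638605]
0.173 [254.61510043 203.87606705] [273.98837077 192.52533081]
collar [273.35453508 206.76692836]
[-0.02733506  0.83176762  0.73577173]
```

View pics/m4_c.png

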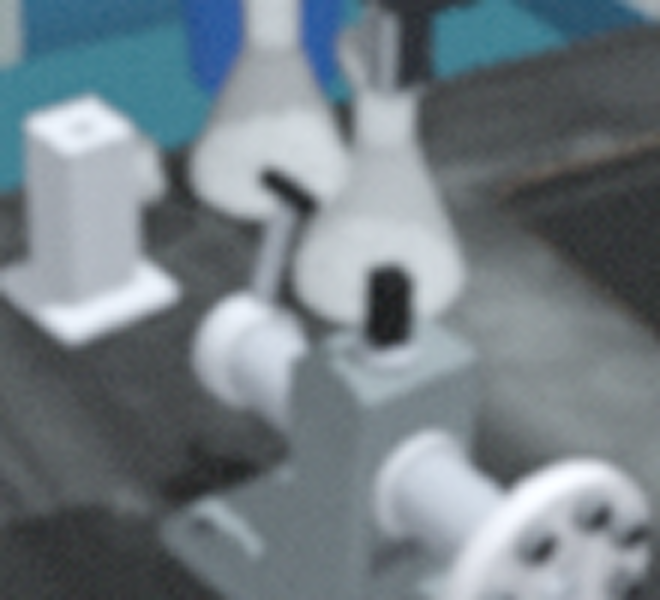

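View pics/w12b.png

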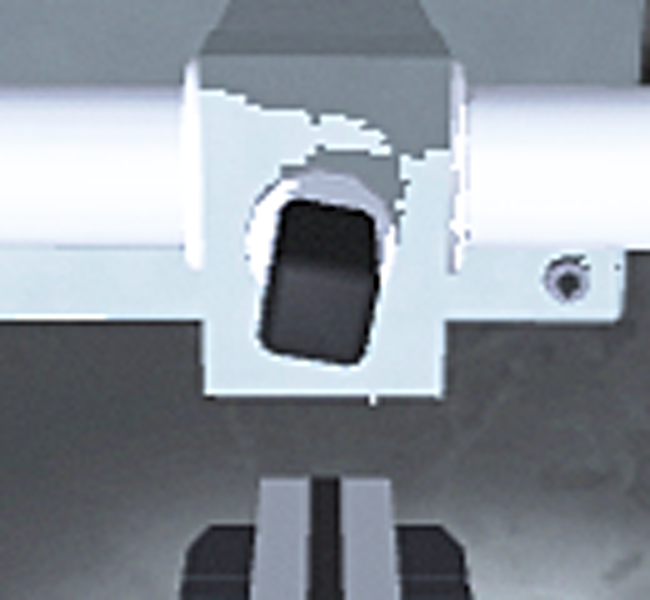

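```bash
python3 - <<'E'
import cv2,numpy as np
from h import *
def prof(f,c0,c1):
    return cv2.imread('pics/'+f)[:,c0:c1].max(2).astype(float).mean(1)
for f,c in(('l0.png',(271,276)),('l1.png',(271,276)),('l9.png',(272,277)),('m4.png',(272,277))):
    p=prof(f,*c)
    r=np.arange(384)
    k=165+np.argmin(p[165:215])
    th=90
    # top crossing, bottom crossing
    i=k
    while p[i]<th:i-=1
    top=i+(p[i]-th)/(p[i]-p[i+1])
    j=k
    while p[j]<th:j+=1
    bot=j-1+(th-p[j-1])/(p[j]-p[j-1])
    print(f,k,round(top,2),round(bot,2))
s=eyes.capture('scene')
for z in(.226,.19,.182,.146,.173,.137,.167,.131): print(z,proj(s,[B[0],B[1],z]))
a=s['frame'][185:225,255:295];cv2.imwrite('pics/m5.png',cv2.cvtColor(cv2.resize(a,None,fx=14,fy=14,interpolation=2),cv2.COLOR_RGB2BGR))
E
```

```text
l0.png 183 174.51 187.46
l1.png 183 174.63 187.7
l9.png 201 190.84 203.22
m4.png 201 194.77 206.84
0.226 [274.83537569 173.49405299]
0.19 [274.25411341 186.55438312]
0.182 [274.12837801 189.37952054]
0.146 [273.57729066 201.76185299]
0.173 [273.98837077 192.52533081]
0.137 [273.44316561 204.77549685]
0.167 [273.89587095 194.60370109]
0.131 [273.35453508 206.76692836]
```

View pics/m5.png

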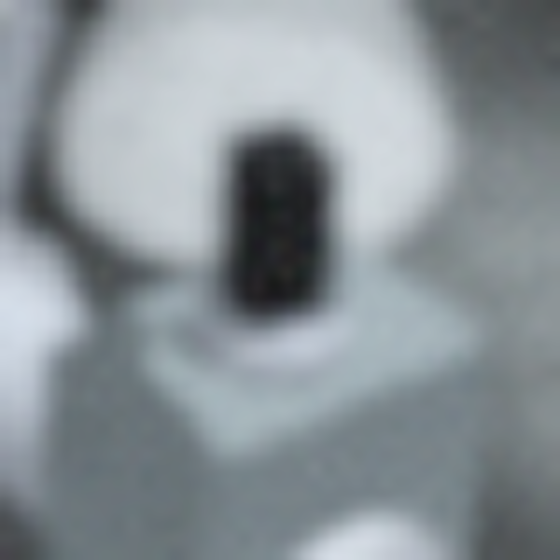

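The scene edges (194.8 and 206.8) match the flush model (194.6 and 206.8), though at rest the same measurement had a 1 px bias, about 3 mm. I'll press once more, somewhat firmer, to make sure it is at the hard stop.

```bash
python3 -m creep '[{"linear":[0,0,15],"rot":[0,0,0]},{"linear":[0,0,35],"rot":[0,0,0]},{"linear":[0,0,55],"rot":[0,0,0]},{"linear":[0,0,70],"rot":[0,0,0]},{"linear":[0,0,77],"rot":[0,0,0]},{"linear":[0,0,79],"rot":[0,0,0]},{"linear":[0,0,80],"rot":[0,0,0]},{"linear":[0,0,81],"rot":[0,0,0]},{"linear":[0,0,82],"rot":[0,0,0]},{"linear":[0,0,82],"rot":[0,0,0]}]'
python3 -c "
from h import *
goto([B[0],B[1],.34],98.2)"
python3 -m creep '[{"linear":[0,0,0.3],"rot":[0,0,0]},{"linear":[0,0,0.6],"rot":[0,0,0]},{"linear":[0,0,0.9],"rot":[0,0,0]},{"linear":[0,0,1.2],"rot":[0,0,0]},{"linear":[0,0,1.2],"rot":[0,0,0]},{"linear":[0,0,1.2],"rot":[0,0,0]},{"linear":[0,0,1.2],"rot":[0,0,0]},{"linear":[0,0,1.2],"rot":[0,0,0]},{"linear":[0,0,1.2],"rot":[0,0,0]},{"linear":[0,0,1.2],"rot":[0,0,0]}]'
python3 -c "
from h import *
goto([B[0],B[1],.34],98.2)"
```

```text
time: 38.83
tcp_pos: [0.564, -0.0283, 0.3419]
ee_rot: [0.655, 0.756, 0.0, 0.0]
wrist_force: [0.4, 0.9, 0.9]
gripper_width: 0.0
t 38.83 pos [ 0.564  -0.0283  0.3419] F [0.38 0.86 0.88] w 0.0 joint [-0.26  0.37  0.25  1.9  -0.12  0.88  1.76]
linear [-0.1 -0.2  1.9] rot [ 0.07  0.   -0.01] jaw now 98.1893419998276
time: 39.67
tcp_pos: [0.5641, -0.0283, 0.341]
ee_rot: [0.655, 0.756, 0.001, 0.0]
wrist_force: [-0.5, 0.5, 6.6]
gripper_width: -0.0002
t 39.67 pos [ 0.5641 -0.0283  0.341 ] F [-0.47  0.54  6.62] w -0.0002 joint [-0.26  0.37  0.25  1.9  -0.12  0.88  1.76]
linear [-0.1 -0.3  1. ] rot [ 0.08 -0.01 -0.01] jaw now 98.19084438886097
```

```bash
python3 -m creep '[{"linear":[0,0,0.3],"rot":[0,0,0]},{"linear":[0,0,0.6],"rot":[0,0,0]},{"linear":[0,0,0.9],"rot":[0,0,0]},{"linear":[0,0,1.2],"rot":[0,0,0]},{"linear":[0,0,1.5],"rot":[0,0,0]},{"linear":[0,0,1.8],"rot":[0,0,0]},{"linear":[0,0,2],"rot":[0,0,0]},{"linear":[0,0,2],"rot":[0,0,0]},{"linear":[0,0,2],"rot":[0,0,0]},{"linear":[0,0,2],"rot":[0,0,0]}]'
python3 -c "
from h import *
goto([B[0],B[1],.34],98.2)"
```

```text
time: 40.5
tcp_pos: [0.5642, -0.0283, 0.3407]
ee_rot: [0.655, 0.756, 0.001, 0.0]
wrist_force: [-6.5, 0.1, 19.3]
gripper_width: 0.0005
t 40.5 pos [ 0.5642 -0.0283  0.3407] F [-6.45  0.12 19.35] w 0.0005 joint [-0.26  0.37  0.25  1.9  -0.12  0.88  1.76]
linear [-0.  -0.4  0.7] rot [ 0.12 -0.04 -0.02] jaw now 98.17901812060278
```

The stop is at the same place (tip 167.7 mm) and stiff, so the collar is seated. Retracting well clear.

```bash
python3 -m creep '[{"linear":[0,0,-3],"rot":[0,0,0]},{"linear":[0,0,-6],"rot":[0,0,0]},{"linear":[0,0,-15],"rot":[0,0,0]},{"linear":[0,0,-30],"rot":[0,0,0]},{"linear":[0,0,-50],"rot":[0,0,0]},{"linear":[0,0,-70],"rot":[0,0,0]},{"linear":[0,0,-85],"rot":[0,0,0]},{"linear":[0,0,-95],"rot":[0,0,0]},{"linear":[0,0,-98],"rot":[0,0,0]},{"linear":[0,0,-98],"rot":[0,0,0]}]'
python3 look.py m6; python3 - <<'E'
from h import *
p=eyes.capture('wrist');save(p,'w13.png');print(proj(p,[B[0],B[1],.167]),read_state()['wrist_force'])
E
```

```text
time: 41.33
tcp_pos: [0.5638, -0.0283, 0.4366]
ee_rot: [0.655, 0.756, 0.0, 0.0]
wrist_force: [-0.3, -0.4, -0.4]
gripper_width: 0.0003
pin dark rows 196 206 cen 197.90676077265974
t 41.38 F along push 0.17 Fz 0.79 s -0.1 mm lat -94.8 tipz 262.7
theta if touching 12.528408502218472
[254.67697086 195.17844933] [-0.57958047  0.92634442  0.76947785]
```

View pics/w13.png

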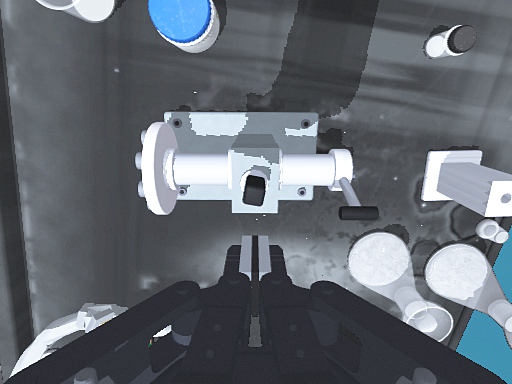

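View pics/m6.png

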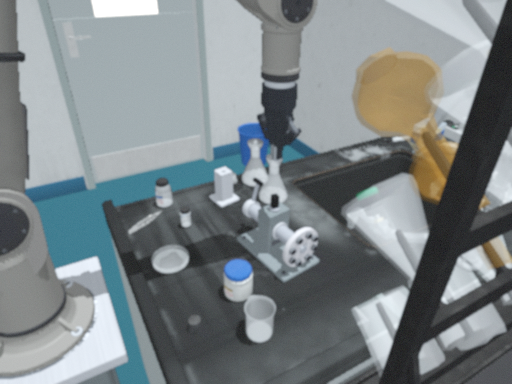

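The pin is upright and seated at (274,200) in the scene view. The bystanders are where they were, and the robot is clear of everything. Handing in.

```bash
python3 -c "
from plant import robot
print(robot.hand_in())"
```

```text
the job is handed in; nothing more can be done
None
```

The tube rotator should be locked, and the job was handed in at about 41 s. No verdict came back.

**What I did:**
- **Placing the pin:** I took it from the stand, set it in the guide hole until it rested on the spindle (about 5 N), and let it go.
- **Turning the lever:** I pushed the bar with shut fingers in small steps. At about 13° past upright the pin caught the edge of the cross-hole, and it had dropped about 44 mm by about 16°.
- **Pressing:** I pressed the pin down with shut fingers through about 10 N of catch resistance until it stopped hard.

**Last checks:**
- **Seating:** The second press stopped at the same place as the first, with the fingertips at 167.7 mm under about 20 N. A flush pin has its top at 167 mm.
- **Surroundings:** After retracting, the wrist force was about zero. The pin was upright, and by eye the bystanders looked unmoved.

**What disagreed:**
- **Collar height:** The final scene picture matches a flush pin. However, the same camera read about 1 px (about 3 mm) low while the pin rested on the spindle, and the wrist view suggested 1–2 mm high. From the pictures alone, flush is only certain to about 2–3 mm, against the 3 mm allowed.
- **First push on the lever:** The fingertip edge rode up on the bar and the wrist force reached about 29 N. I backed off and pushed again from lower down. This was before the pin could enter the cross-hole.

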